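# Empty the offcut chute into the catch bin

### The job

Turn the chute's clamp knob to free the gate, then hold the blue bin up by its handle under the lip and push the red paddle with it, so that all the dark blocks slide off the chute into the held bin, none of them dropping on the bench. Put the bin down upright in the middle of the roller bed, with every pale stray block from the bench in it as well, and turn the knob back to fully locked with the gate shut. Leave the other things where they are.

Things in the scene. Friction and masses are not known exactly. Their poses are not given: they have to be found in the camera images.
- chute: white steel offcut chute on a pedestal. Origin on the bench straight under the lip; x points uphill, away from the robot, z up; blocks slide down towards -x at 24 degrees. Channel 46 mm wide inside, 56 outside, 220 mm long, walls 50 mm high. Under the lip it is open back to the pedestal at x = 110 mm. The knob's post (28 mm thick) stands at x = 65, y = 130 mm.
- lip (a point): end of the chute's slick floor, 200 mm above the bench (underside 193 mm). With the gate fully up the blocks slide off here by themselves and land 0 to 100 mm before it (chute's -x).
- gate_mid (a point): middle of the yellow gate across the lip, in a frame 72 mm wide. The gate is linked to the paddle: pushing the paddle in by 36 mm raises it by 43 mm; let go, springs shut both. Shut it reaches 45 mm before the lip, raised 60 mm before it, at 190 to 310 mm above the bench.
- paddle_face (a point): middle of the front face (towards the chute's -x) of the red push paddle under the lip: 100 mm wide, 105 to 150 mm above the bench, so a bin standing on the bench passes beneath it. A steel arm, flush with the face, 120 to 140 mm above the bench, runs from it to y = 142 mm of the chute. The point moves with the paddle.
- paddle (a joint): how far the paddle is pushed in along the chute's +x, m: 0 out (gate shut), 0.036 fully in (gate up). Spring: 2 N at first, 4 to 5 N when in. While the knob is locked it goes in by 3 mm only.
- knob_grip (a point): clamp knob on the post: orange bar 62 mm long, 16 mm thick, from 153 to 190 mm above the bench, on a black disc of 60 mm. The point is on the knob's upright axis at the height to grip, 176 mm above the bench; its x axis runs along the bar. A steel latch finger beneath (120 to 140 mm high) turns with it and blocks the paddle's arm when it points along the chute's -x.
- knob (a joint): angle of the clamp knob, rad: 0 locked (bar along the chute's x, finger pointing down the chute), grows clockwise seen from above, stop at 1.4; the paddle is free from 1.2 on. It stays where it is left; stiffness about 0.1 Nm.
- bin: blue open catch bin, 170 (x) x 140 (y) x 90 mm high outside, walls and floor 5 mm, about 0.25 kg. Origin under the middle of its floor, z up. Black bar handle on its -x side: 22 mm wide (y), from x = -84 to -164 mm, from 65 to 90 mm above the bin's underside; grip it at x = -125 mm.
- bed: short roller bed 280 (x) x 220 (y) mm, origin on the bench under its middle; the tops of the dark rollers are flat at 60 mm. A yellow end plate stands at its +x end, 95 mm high.
- bed_mid (a point): middle of the roller bed, on top of the rollers (60 mm above the bench).
- blk1: dark hardwood block 66 x 36 x 30 mm with half-round ends, about 45 g; origin at its centre, x along the 66 mm, z along the 30 mm. Starts in the chute behind the gate, long side downhill.
- blk2: dark hardwood block 66 x 36 x 30 mm with half-round ends, about 45 g; origin at its centre, x along the 66 mm, z along the 30 mm. Starts in the chute behind the gate, long side downhill.
- blk3: dark hardwood block 66 x 36 x 30 mm with half-round ends, about 45 g; origin at its centre, x along the 66 mm, z along the 30 mm. Starts in the chute behind the gate, long side downhill.
- off1: pale hardwood block 60 x 36 x 30 mm, about 45 g; origin at its centre, x along the 60 mm, z along the 30 mm. A stray that starts lying flat on the bench in front of the chute. May be absent.
- off2: pale hardwood block 60 x 36 x 30 mm, about 45 g; origin at its centre, x along the 60 mm, z along the 30 mm. A stray that starts lying flat on the bench in front of the chute. May be absent.
- off3: pale hardwood block 60 x 36 x 30 mm, about 45 g; origin at its centre, x along the 60 mm, z along the 30 mm. A stray that starts lying flat on the bench in front of the chute. May be absent.
- off4: pale hardwood block 60 x 36 x 30 mm, about 45 g; origin at its centre, x along the 60 mm, z along the 30 mm. A stray that starts lying flat on the bench in front of the chute. May be absent.
- off5: pale hardwood block 60 x 36 x 30 mm, about 45 g; origin at its centre, x along the 60 mm, z along the 30 mm. A stray that starts lying flat on the bench in front of the chute. May be absent.
- roll_a: bystander: brown roll of edge band, 120 mm across, 25 mm high, lying flat; origin at its underside's middle.
- roll_b: bystander: white roll of edge band, 120 mm across, 25 mm high, lying flat; origin at its underside's middle.
- jar: bystander: clear jar with orange cap, 64 mm across, 100 mm high; origin at its underside's middle.
- brush: bystander: brush 200 mm long, along x; origin at its underside's middle.
- driver: bystander: red-handled screwdriver 200 mm long, along x; origin at its underside's middle.
- tape: bystander: yellow tape rule 70 x 35 x 65 mm; origin at its underside's middle.
Things that resemble listed ones, but are neither listed nor needed, are in the scene too. Leave any yellow look-alike of the blk3 alone. Leave any green look-alike of the off3 alone.

How it is judged:
By the outcome, as a careful person would: the job done as asked, in the order asked, and still so for the second after the job is handed in, with the robot touching nothing.
Of off1, off2, off3, off4, off5 only 2 to 4 are there at a start; the rules pass over those that are not, and their reading is None.
At some moment in a run one of off1, off2, off3, off4, off5, bin may be knocked a few centimetres aside while the robot is not near it.
It also fails if it takes over 210 s, if anything falls off the work surface, if the arm or the gripper's body presses on something with over 40 N, if the wrist force passes 120 N, or if a joint passes its speed limit or range.

### The arm

A 6-joint arm with a two-finger parallel gripper is mounted at the origin on the work surface. World frame = base frame: x ahead of the robot, y to its left, z up, the work surface at z = 0. Lengths are in m, angles in rad, forces in N, time in s.
With the tool pointing down it reaches from about 0.275 to 1 m from the base axis. Payload 8.4 kg.
Tool frame: the origin (TCP) lies on the front face of the gripper's body, between the roots of the fingers; the fingertips stand r.nose_length ahead of it and the grasp point (between the pads) lies 54 mm ahead of it (r.nose_length is the distance from the TCP to the fingertips, in m); z points along the fingers, y is the line along which they close (so a half turn about z gives the same grasp; the last joint's range is limited). The gripper opens to 85 mm and grips with 20 to 120 N. Pads are 22 mm wide; open, the fingers measure 114 mm over their backs; the gripper's body (76 mm by 85 mm) begins 54 mm behind the grasp point. The pads swing forward as they close: fully open they stand 13 mm farther back than shut.
Start: joints at [1.322, 0.353, 1.633, -0, 1.155, -0.002], TCP at [0.153, 0.606, 0.304] pointing down, gripper open.
Joint ranges: [-2.63, 2.63], [-0.92, 2.1], [0.06, 2.66], [-1.3, 4.44], [0, 2.69], [-3.02, 3.02]. Speed limits (rad/s): [2.22, 2.22, 2.79, 3.14, 3.14, 3.14].

### API

Orientations are given as a unit quaternion [x, y, z, w].
In Python, from workcell import r, optics gives the robot as it stands.
- The arm moves only by the tool move_arm, never from a script. Its argument "motion" is a list of rows, each a list of 3 entries, a list of its own where there are three numbers: the closure, from 0 (fully open) to 1 (shut), then the shift along the tool's x, y, z in units of 0.3 m (1.0 is 0.3 m), then the turn about the tool's z in units of pi rad (1.0 is pi rad). In form: [[hand, [x, y, z], spin], ...]. A call has 1 to 10 rows; each row is the pose to reach, as a shift and turn from the pose commanded when the call began, along the tool's axes at that moment, turning the shorter way round; what a row does not reach only later rows make up. A row lasts 1/12 s, in which the tool goes at most 41.7 mm and 7.16 degrees, less where a joint would pass 70% of its speed; a pose out of reach is approached as far as the arm can. A call with a number of a shift or a turn outside -1 to 1 is refused whole. A call with a gripper value outside its range is refused whole. The fingers move at their own pace and stop on an object; "newtons" is the grip in N (left out, the last holds). Time passes only in rows, so rows that repeat a pose let the fingers close. It gives the time, the measured TCP pose, the force, the opening and the grip force at its end, in the units of the state.
- r.get_obs(): the state, without advancing time (a new reading comes with each control period).
- optics.grab_frame(name): name is "scene" or "top" or "wrist"; returns a dict with "pixels" (384x512x3 uint8, red, green, blue), "depth" (384x512 float32, m along the optical axis (not along the pixel's ray), 0 where there is no reading), "K" (3x3 intrinsics, pixels), "eye" and "rotation" of the camera in the world. Camera axes: x right, y down, z forward; pixel columns grow to the right and rows downward; lengths in m; the calibration is good to about 2 mm. A picture is of the moment at which its call begins.
- r.finish_job(): hands the job in; it is judged then, once.
The state is a dict: "clock": time; "joint_pos": joint angles; "qd": joint speeds; "joint_torque": joint torques, N m; "ee_pos": TCP position; "eef_rot": TCP orientation; "force": force on the tool from outside, world axes, zero at the start; "wrist_torque": the same for the moment, N m; "grip_width": opening from 0.0 (shut) to 1.0 (fully open); "grip_force": force on a finger pad.
Only numpy, scipy, OpenCV 4.12 (cv2) and the standard library are available. Lean on these libraries where they do the work, as an engineer would, in place of code of your own. Each camera call takes 0.05 s, during which the arm holds its last target. There are 200 camera calls.

## Working session

There is one attempt and no reset: what is moved stays moved. The work goes in short steps, Python scripts to look and compute and a tool call to move; the robot and the scene stay as the last step left them, time stands still between calls to the robot, and variables do not carry over. Pictures are saved under pics/ and viewed, at most 17 in all, crops included, and the job is handed in when it is done.

Besides the shell and the picture viewer there is one more tool, called after ">>>" as a command line: name --argument value ..., lists and objects as JSON in quotes. move_arm: Moves the arm, as the interface text tells. Its arguments: {"type":"object","properties":{"motion":{"type":"array","items":{"type":"array"}},"newtons":{"type":"number"}},"required":["motion"]}

```bash
mkdir -p pics; ls
cat > h.py <<'E'
import numpy as np, cv2
from workcell import r, optics
from scipy.spatial.transform import Rotation as R
def grab(n):
    f=optics.grab_frame(n); np.savez('/tmp/%s.npz'%n,**f); return f
def load(n): return dict(np.load('/tmp/%s.npz'%n))
def pts(f):
    K=f['K'];d=f['depth'];v,u=np.mgrid[:d.shape[0],:d.shape[1]]
    c=np.stack([(u-K[0,2])/K[0,0]*d,(v-K[1,2])/K[1,1]*d,d],-1)
    M=np.array(f['rotation']); M=M if M.shape==(3,3) else R.from_quat(M).as_matrix()
    return c@M.T+f['eye']
def ray(f,u,v,z):
    K=f['K'];M=np.array(f['rotation']); M=M if M.shape==(3,3) else R.from_quat(M).as_matrix()
    q=M@np.array([(u-K[0,2])/K[0,0],(v-K[1,2])/K[1,1],1]); e=np.array(f['eye'])
    return e+q*(z-e[2])/q[2]
def proj(f,p):
    K=f['K'];M=np.array(f['rotation']); M=M if M.shape==(3,3) else R.from_quat(M).as_matrix()
    c=K@(M.T@(np.array(p)-f['eye'])); return c[:2]/c[2]
def save(f,name,crop=None,s=1.5):
    im=f['pixels'][...,::-1]
    if crop: a,b,c,d=crop; im=im[b:d,a:c]
    cv2.imwrite('pics/'+name,cv2.resize(im,None,fx=s,fy=s,interpolation=cv2.INTER_CUBIC))
E
python3 - <<'E'
from h import *
for n in['top','scene']:
    f=grab(n);save(f,n+'0.png');print(n,f['K'],f['eye'],f['rotation'],f['pixels'].shape)
o=r.get_obs();print(o,r.nose_length)
E
```

```text
pics
top [[364.26340251   0.         248.95397124]
 [  0.         364.26340251 197.00417126]
 [  0.           0.           1.        ]] [0.39494615 0.01295187 1.37786316] [ 0.71493375 -0.69578336  0.05414686 -0.04270085] (384, 512, 3)
scene [[470.5455402    0.         256.98592508]
 [  0.         470.5455402  191.57558296]
 [  0.           0.           1.        ]] [1.13502516 0.93437245 1.22232361] [ 0.23881037  0.88781086 -0.37859197 -0.10690927] (384, 512, 3)
{'clock': 0.1, 'joint_pos': array([ 1.32159130e+00,  3.53623699e-01,  1.63408776e+00, -2.95096777e-06,
        1.15518607e+00, -2.41043429e-03]), 'qd': array([ 0.0016606 , -0.00195866, -0.00192854, -0.00089506, -0.00063778,
       -0.00133455]), 'joint_torque': array([ 6.85634359e-05, -6.06360340e+01, -3.42822111e+01, -2.02310180e-04,
        3.89945475e-03, -1.70930619e-06]), 'ee_pos': array([0.15260691, 0.60572428, 0.30319672]), 'eef_rot': array([ 1.23083756e-01,  9.92396072e-01, -6.47450266e-04, -8.05264899e-05]), 'force': array([-0.41519995,  0.7690513 ,  0.41939585]), 'wrist_torque': array([ 0.02099171, -0.01503621,  0.02068114]), 'grip_force': 0.0, 'grip_width': 1.000122027914893} 0.0726
```

View pics/top0.png

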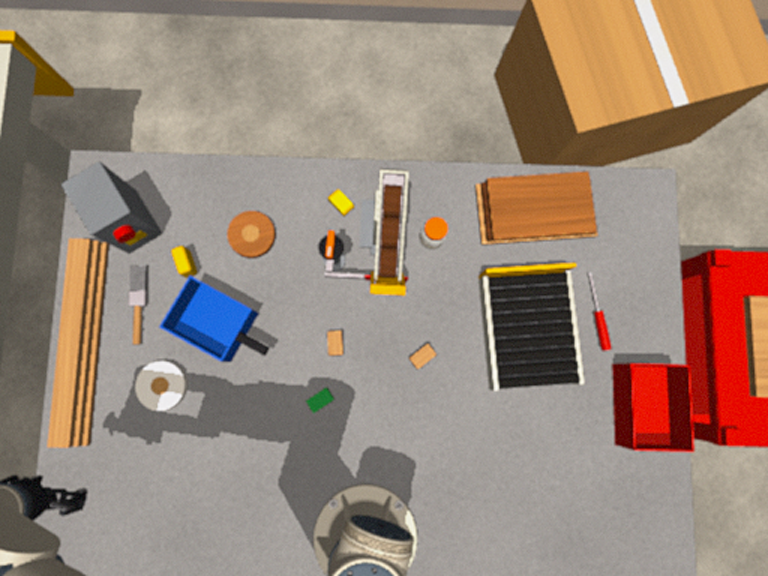

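View pics/scene0.png

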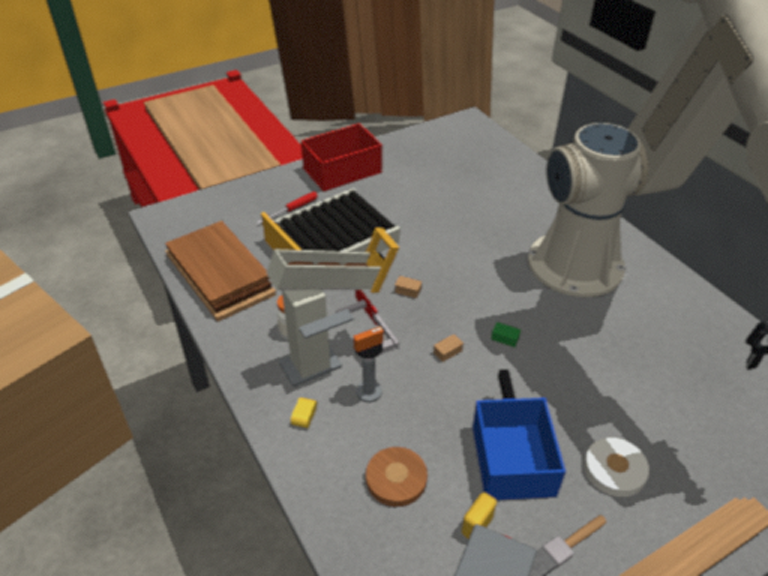

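Top view (1.5x pixels): chute with lip at about (388,285), orange knob (330,245), blue bin (210,320) with handle to (255,343), bed (533,330), and pale blocks (335,342) and (422,355). The green look-alike is at (320,400) and the yellow one at (340,202). Next I'll measure them.

```bash
cat >> h.py <<'E'
def blobs(f,m,amin=40,zr=None):
    P=pts(f); 
    if zr: m=m&(P[...,2]>zr[0])&(P[...,2]<zr[1])
    m=cv2.morphologyEx(m.astype(np.uint8),cv2.MORPH_OPEN,np.ones((2,2)))
    n,l,s,c=cv2.connectedComponentsWithStats(m)
    out=[]
    for i in range(1,n):
        if s[i,4]>=amin:
            q=P[l==i]; q=q[np.isfinite(q).all(1)]
            rc=cv2.minAreaRect((q[:,:2]*1000).astype(np.float32))
            out.append((c[i].round(),s[i,4],np.percentile(q,[5,50,95],axis=0).round(3),rc))
    return out
def hsv(f): return cv2.cvtColor(f['pixels'],cv2.COLOR_RGB2HSV).astype(int)
def show(b):
    for x in b: print('px',x[0],'n',x[1],'\n',x[2],'\n rect mm',np.round(x[3][0]),np.round(x[3][1]),round(x[3][2],1))
E
python3 - <<'E'
from h import *
for n in['top','scene']:
    f=load(n);H=hsv(f);h,s,v=H[...,0],H[...,1],H[...,2]
    P=pts(f);b=(P[...,0]<1.05)&(P[...,0]>-.2)&(abs(P[...,1])<.72)
    print(n)
    for nm,m,zr,a in[('blue',(h>100)&(h<125)&(s>150),(.0,.12),100),('pale',(h>8)&(h<20)&(s>80)&(v>100),(.02,.05),25),('orange',(h<12)&(s>200)&(v>150),(.1,.25),20),('yellow',(h>20)&(h<32)&(s>180),(.01,.35),30),('black',(v<50),(.05,.12),60),('white',(s<40)&(v>150),(.15,.4),60),('dark',(h<15)&(s>90)&(v<110),(.15,.4),40),('red',((h<4)|(h>176))&(s>170),(.08,.2),15)]:
        print('==',nm);show(blobs(f,m&b,a,zr))
E
```

```text
top
== blue
px [139. 214.] n 1836 
 [[ 0.431  0.302 -0.001]
 [ 0.508  0.401  0.006]
 [ 0.581  0.479  0.089]] 
 rect mm [439. 255.] [472. 140.] 63.1
== pale
px [167. 157.] n 668 
 [[0.679 0.259 0.017]
 [0.727 0.307 0.024]
 [0.775 0.355 0.029]] 
 rect mm [602. 163.] [500. 115.] 48.9
px [ 57. 231.] n 617 
 [[0.22  0.686 0.019]
 [0.432 0.689 0.032]
 [0.667 0.696 0.038]] 
 rect mm [522. 430.] [479. 729.] 16.3
px [224. 229.] n 150 
 [[ 0.431  0.069 -0.002]
 [ 0.459  0.083  0.028]
 [ 0.485  0.101  0.033]] 
 rect mm [433.  68.] [124.  51.] 33.2
px [282. 238.] n 154 
 [[ 0.41  -0.158 -0.   ]
 [ 0.431 -0.133  0.028]
 [ 0.452 -0.11   0.034]] 
 rect mm [ 431. -135.] [37. 62.] 38.2
px [107. 258.] n 83 
 [[0.329 0.488 0.019]
 [0.343 0.504 0.024]
 [0.361 0.521 0.03 ]] 
 rect mm [360. 268.] [ 36. 514.] 3.9
== orange
px [ 82. 155.] n 58 
 [[0.68  0.556 0.149]
 [0.691 0.57  0.157]
 [0.703 0.584 0.162]] 
 rect mm [692. 570.] [17. 35.] 35.6
== yellow
px [228. 136.] n 147 
 [[0.795 0.057 0.013]
 [0.816 0.08  0.028]
 [0.838 0.106 0.033]] 
 rect mm [820.  82.] [59. 40.] 48.9
px [ 92. 159.] n 43 
 [[0.69  0
[... 4618 characters left out ...]
[85. 20.] [29. 67.] 13.0
px [206. 200.] n 67 
 [[ 0.724 -0.005  0.225]
 [ 0.754 -0.001  0.23 ]
 [ 0.781  0.003  0.236]] 
 rect mm [905. 343.] [1267.   58.] 66.1
== dark
px [246. 229.] n 119 
 [[0.649 0.1   0.146]
 [0.677 0.106 0.161]
 [0.705 0.11  0.174]] 
 rect mm [625.  56.] [192.  44.] 42.6
== red
px [232. 103.] n 244 
 [[ 0.237 -0.698  0.072]
 [ 0.335 -0.614  0.086]
 [ 0.434 -0.604  0.099]] 
 rect mm [742.  42.] [1938.  219.] 59.8
px [241. 198.] n 21 
 [[ 0.613 -0.056  0.122]
 [ 0.614 -0.044  0.14 ]
 [ 0.616 -0.031  0.15 ]] 
 rect mm [615. -43.] [ 5. 28.] 2.0
px [247. 207.] n 24 
 [[ 0.614 -0.01   0.123]
 [ 0.616  0.006  0.142]
 [ 0.618  0.019  0.15 ]] 
 rect mm [616.   4.] [ 5. 36.] 2.2
```

```bash
cat >> h.py <<'E'
import sys
def goal(p,head,o=None):
    """world TCP position, heading (deg) of tool y -> shift units, spin units"""
    o=o or r.get_obs(); M=R.from_quat(o['eef_rot']).as_matrix()
    d=M.T@(np.array(p)-o['ee_pos'])
    h0=np.degrees(np.arctan2(M[1,1],M[0,1])); t=(h0-head+180)%360-180
    n=max(np.linalg.norm(d)/.0417,abs(t)/7.16)
    print('shift',np.round(d/.3,3),'spin',round(t/180,4),'rows>=',round(n,1),'head now',round(h0,2))
E
python3 -c "
from h import *
f=grab('wrist');print(f['K'],f['eye'],f['rotation']);goal([.45,.1,.45],90)"
```

```text
[[285.11553716   0.         256.68387291]
 [  0.         285.11553716 196.17976853]
 [  0.           0.           1.        ]] [0.07796465 0.62544679 0.37362871] [0.77977993 0.60715386 0.09309177 0.12100154]
shift [-1.373 -1.393 -0.487] spin -0.0786 rows>= 14.5 head now 75.86
```

>>> move_arm --motion '[[0,[-0.69,-0.69,-0.25],0],[0,[-0.69,-0.69,-0.25],0],[0,[-0.69,-0.69,-0.25],0],[0,[-0.69,-0.69,-0.25],0],[0,[-0.69,-0.69,-0.25],0],[0,[-0.69,-0.69,-0.25],0],[0,[-0.69,-0.69,-0.25],0],[0,[-0.69,-0.69,-0.25],0],[0,[-0.69,-0.69,-0.25],0]]'

```text
clock: 0.9
ee_pos: [0.3041, 0.3529, 0.3799]
eef_rot: [0.125, 0.992, 0.001, 0.001]
force: [-0.8, 0.2, 0.3]
grip_width: 1.005
grip_force: 0.0
```

>>> move_arm --motion '[[0,[-0.69,-0.69,-0.25],0],[0,[-0.69,-0.69,-0.25],0],[0,[-0.69,-0.69,-0.25],0],[0,[-0.69,-0.69,-0.25],0],[0,[-0.69,-0.69,-0.25],0],[0,[-0.69,-0.69,-0.25],0],[0,[-0.69,-0.69,-0.25],0],[0,[-0.69,-0.69,-0.25],0],[0,[-0.69,-0.69,-0.25],0],[0,[-0.69,-0.69,-0.25],0]]'

```text
clock: 1.73
ee_pos: [0.4531, 0.1042, 0.4532]
eef_rot: [0.124, 0.992, 0.0, -0.001]
force: [-0.6, -0.4, -0.6]
grip_width: 0.998
grip_force: 0.0
```

Run:
```python
from h import *
f=grab('wrist');save(f,'w1.png');print(f['K'],f['eye'],f['rotation']);o=r.get_obs();print(o['ee_pos'],o['joint_pos'],o['force'],o['clock'])
H=hsv(f);h,s,v=H[...,0],H[...,1],H[...,2]
for nm,m,zr,a in[('blue',(h>100)&(h<125)&(s>150),(.08,.1),100),('pale',(h>8)&(h<20)&(s>80)&(v>100),(.02,.05),45),('orange',(h<12)&(s>200)&(v>150),(.1,.25),20),('yellow',(h>20)&(h<32)&(s>180),(.01,.35),30)]:
    print('==',nm);show(blobs(f,m,a,zr))
```

```text
[[285.11553716   0.         256.68387291]
 [  0.         285.11553716 196.17976853]
 [  0.           0.           1.        ]] [0.37851508 0.12381668 0.52367436] [0.78028011 0.60668504 0.09319717 0.12004372]
[0.45261663 0.10465382 0.45302117] [ 2.23486930e-01 -2.29591822e-02  1.75861766e+00  8.89963369e-04
  1.40741572e+00 -1.10090741e+00] [ 0.0461395  -0.27509266  0.35722941] 1.7833
== blue
px [449. 146.] n 2032 
 [[0.422 0.297 0.002]
 [0.514 0.398 0.09 ]
 [0.602 0.483 0.092]] 
 rect mm [488. 330.] [466. 154.] 63.0
== pale
px [497.  22.] n 701 
 [[0.332 0.494 0.024]
 [0.349 0.511 0.026]
 [0.367 0.529 0.027]] 
 rect mm [353. 328.] [ 42. 410.] 1.2
px [250. 161.] n 689 
 [[0.437 0.074 0.012]
 [0.463 0.09  0.03 ]
 [0.491 0.106 0.032]] 
 rect mm [439.  93.] [ 45. 128.] 82.4
px [128. 176.] n 659 
 [[ 0.413 -0.151  0.027]
 [ 0.436 -0.127  0.031]
 [ 0.459 -0.103  0.032]] 
 rect mm [402. -24.] [ 51. 296.] 18.7
px [398. 260.] n 1915 
 [[0.683 0.28  0.024]
 [0.724 0.323 0.026]
 [0.781 0.362 0.028]] 
 rect mm [588. 247.] [487.  89.] 29.8
== orange
== yellow
px [482. 215.] n 1068 
 [[0.627 0.443 0.02 ]
 [0.653 0.46  0.064]
 [0.682 0.485 0.067]] 
 rect mm [542. 341.] [542.  59.] 49.6
px [282. 324.] n 89 
 [[0.677 0.057 0.025]
 [0.813 0.067 0.031]
 [0.827 0.09  0.19 ]] 
 rect mm [751.  73.] [ 18. 161.] 82.6
px [302. 324.] n 126 
 [[0.819 0.099 0.001]
 [0.83  0.108 0.029]
 [0.866 0.119 0.032]] 
 rect mm [845. 110.] [63. 25.] 1.5
px [167. 329.] n 111 
 [[ 0.55  -0.018  0.294]
 [ 0.559 -0.012  0.298]
 [ 0.565 -0.005  0.301]] 
 rect mm [494.  32.] [ 20. 294.] 55.4
px [  7. 335.] n 82 
 [[ 0.423 -0.54   0.008]
 [ 0.655 -0.426  0.096]
 [ 0.72   0.038  0.455]] 
 rect mm [ 571. -263.] [ 14. 673.] 27.3
```

View pics/w1.png

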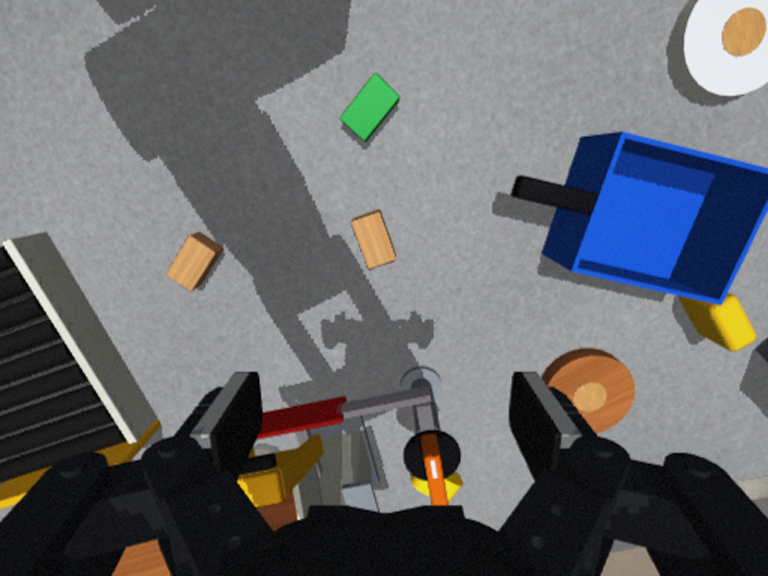

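Wrist view: pale blocks at (373,240) and (195,262), bin with handle tip (520,187), knob bar (435,465), and red paddle (300,415). Only two strays are visible. I'll back off to see the knob and paddle clear of the fingers.

```bash
python3 -c "
from h import *
goal([.34,.06,.5],90)"
```

```text
shift [ 0.328 -0.236 -0.156] spin -0.0785 rows>= 3.1 head now 75.87
```

>>> move_arm --motion '[[0,[0.328,-0.236,-0.156],-0.0785],[0,[0.328,-0.236,-0.156],-0.0785],[0,[0.328,-0.236,-0.156],-0.0785],[0,[0.328,-0.236,-0.156],-0.0785],[0,[0.328,-0.236,-0.156],-0.0785],[0,[0.328,-0.236,-0.156],-0.0785]]'

```text
clock: 2.28
ee_pos: [0.3401, 0.0599, 0.5005]
eef_rot: [-0.001, 1.0, 0.0, 0.0]
force: [-0.3, 0.0, -0.1]
grip_width: 0.993
grip_force: 0.0
```

Run:
```python
from h import *
f=grab('wrist');save(f,'w2.png');P=pts(f);H=hsv(f);h,s,v=H[...,0],H[...,1],H[...,2]
o=r.get_obs();print(o['ee_pos'],o['joint_pos'])
near=f['depth']>.2
for nm,m,zr,a in[('knob',(h<20)&(s>150)&near,(.18,.2),20),('disc+bar',near&(P[...,0]<.8)&(P[...,1]>.05),(.14,.2),30),('paddle',((h<5)|(h>175))&(s>150)&near,(.09,.16),15),('gate',(h>18)&(h<32)&(s>150)&near,(.18,.32),30),('arm',near&(s<60)&(P[...,0]<.7),(.13,.145),15),('chute',near&(s<60)&(P[...,0]<.9),(.2,.4),30)]:
    print('==',nm);show(blobs(f,m,a,zr))
```

```text
[0.34055941 0.05987804 0.50011725] [ 1.69393881e-01 -2.61042483e-01  1.86049007e+00  3.99359098e-04
  1.54222647e+00 -1.40263753e+00]
== knob
== disc+bar
px [256. 310.] n 31 
 [[0.611 0.052 0.001]
 [0.615 0.059 0.141]
 [0.734 0.067 0.142]] 
 rect mm [673.  60.] [ 19. 124.] 88.7
px [267. 310.] n 36 
 [[0.611 0.072 0.001]
 [0.615 0.081 0.141]
 [0.734 0.091 0.142]] 
 rect mm [672.  83.] [124.  22.] 1.5
px [280. 310.] n 37 
 [[0.612 0.094 0.001]
 [0.616 0.103 0.141]
 [0.734 0.129 0.142]] 
 rect mm [675. 111.] [130.  17.] 9.0
px [277. 331.] n 398 
 [[0.33  0.067 0.14 ]
 [0.646 0.096 0.154]
 [0.669 0.12  0.502]] 
 rect mm [539.  77.] [549.  55.] 9.2
== paddle
px [208. 304.] n 904 
 [[ 0.606 -0.072  0.112]
 [ 0.607 -0.027  0.135]
 [ 0.612  0.015  0.151]] 
 rect mm [499. -15.] [ 97. 486.] 83.4
== gate
px [195. 333.] n 662 
 [[ 0.565 -0.059  0.198]
 [ 0.584 -0.032  0.229]
 [ 0.603  0.006  0.256]] 
 rect mm [526.  -2.] [ 90. 539.] 74.1
px [186. 350.] n 70 
 [[ 0.33  -0.034  0.291]
 [ 0.549 -0.026  0.294]
 [ 0.552  0.042  0.507]] 
 rect mm [442.  10.] [ 16. 235.] 71.2
== arm
px [265. 311.] n 514 
 [[0.609 0.025 0.001]
 [0.614 0.083 0.14 ]
 [0.734 0.11  0.142]] 
 rect mm [516.  88.] [118. 501.] 85.4
px [208. 320.] n 88 
 [[ 0.598 -0.035  0.127]
 [ 0.64  -0.028  0.137]
 [ 0.653 -0.016  0.2  ]] 
 rect mm [460.  11.] [ 15. 405.] 77.4
== chute
px [194. 337.] n 86 
 [[ 0.567 -0.038  0.249]
 [ 0.57  -0.027  0.252]
 [ 0.574 -0.016  0.254]] 
 rect mm [422.  22.] [ 26. 326.] 71.6
```

View pics/w2.png

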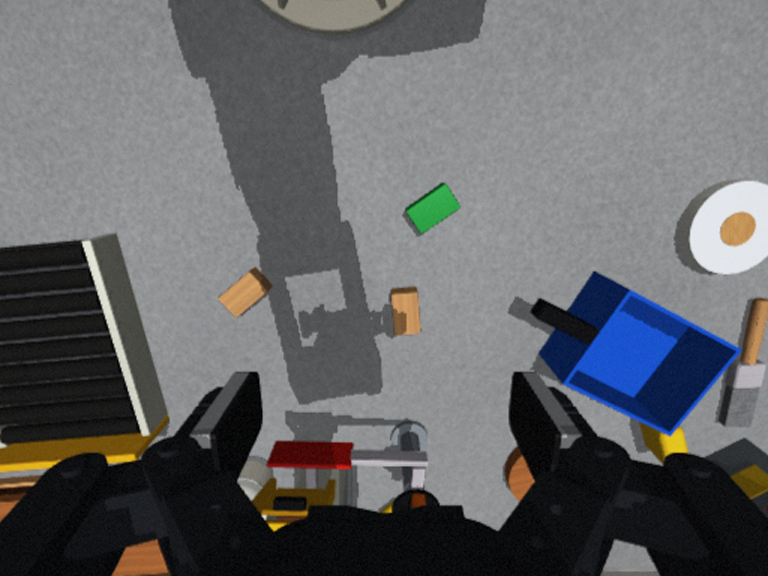

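The view shows the paddle at (310,455), its arm running to (425,460), the gate at (290,500), and strays at (405,312) and (245,292). Next I fit the chute frame.

Run:
```python
from h import *
f=load('wrist');P=pts(f);H=hsv(f);h,s,v=H[...,0],H[...,1],H[...,2];near=f['depth']>.2
m=((h<5)|(h>175))&(s>150)&near&(P[...,2]>.108)&(P[...,2]<.144)&(P[...,0]<.63)&(P[...,0]>.59)
q=P[m];c=np.polyfit(q[:,1],q[:,0],1);print('paddle face',c,np.degrees(np.arctan(-c[0])),q[:,1].min(),q[:,1].max(),q[:,0].mean(),np.std(q[:,0]-np.polyval(c,q[:,1])))
m2=near&(s<60)&(P[...,2]>.135)&(P[...,2]<.146)&(P[...,0]<.63)&(P[...,0]>.59)&(P[...,1]>.03)
q=P[m2];c=np.polyfit(q[:,1],q[:,0],1);print('arm top',c,np.degrees(np.arctan(-c[0])),q[:,1].min(),q[:,1].max(),np.median(q[:,2]))
for n in['top','scene']:
    f=load(n);P=pts(f);H=hsv(f);h,s,v=H[...,0],H[...,1],H[...,2]
    # chute walls rim by depth: rim height = lip.. use height mask
    m=(P[...,2]>.22)&(P[...,2]<.4)&(P[...,0]>.6)&(P[...,0]<.85)&(abs(P[...,1]+.02)<.09)&(s<80)&(v>100)
    m=m.astype(np.uint8);k=P[m>0]
    # rim bins along x
    for x in np.arange(.62,.80,.03):
        a=k[abs(k[:,0]-x)<.012]
        if len(a)>5: print(n,round(x,2),'y',a[:,1].min().round(4),a[:,1].max().round(4),'z',np.percentile(a[:,2],[10,90]).round(3))
    m=(h<14)&(s>170)&(P[...,0]>.6)&(P[...,0]<.75)&(P[...,1]>.05)&(P[...,1]<.16)&(P[...,2]>.15)
    print(n,'knob');show(blobs(f,m,5,(.15,.21)))
    m=(P[...,0]>.55)&(P[...,0]<.78)&(P[...,1]>.06)&(P[...,1]<.18)
    show(blobs(f,m,20,(.146,.21)))
```

```text
paddle face [0.02637687 0.60775509] -1.5109330223208581 -0.07875482592204881 0.018015786273716528 0.6069538609441175 0.0006131770458900178
arm top [0.10836888 0.60585195] -6.184943262748194 0.030174999270201595 0.11030012325568064 0.14052304810841917
top 0.62 y -0.0579 -0.0021 z [0.227 0.265]
top 0.65 y -0.0592 -0.0033 z [0.223 0.278]
top 0.68 y -0.0584 -0.0036 z [0.23 0.29]
top 0.71 y -0.0675 0.0006 z [0.235 0.304]
top 0.74 y -0.0676 0.0014 z [0.231 0.318]
top 0.77 y -0.0621 -0.0011 z [0.235 0.331]
top 0.8 y -0.0624 -0.0077 z [0.281 0.334]
top knob
px [222. 167.] n 6 
 [[0.662 0.087 0.151]
 [0.666 0.089 0.151]
 [0.669 0.091 0.153]] 
 rect mm [666.  89.] [7. 3.] 1.6
px [220. 172.] n 6 
 [[0.642 0.092 0.156]
 [0.642 0.095 0.165]
 [0.645 0.099 0.18 ]] 
 rect mm [643.  95.] [2. 7.] 22.0
px [221. 165.] n 245 
 [[0.643 0.073 0.007]
 [0.67  0.093 0.154]
 [0.697 0.118 0.191]] 
 rect mm [568.  75.] [363.  57.] 10.8
scene 0.62 y -0.0606 0.0008 z [0.227 0.258]
scene 0.65 y -0.0598 0.0005 z [0.23  0.271]
scene 0.68 y -0.0666 -0.0005 z [0.235 0.285]
scene 0.71 y -0.0609 0.0017 z [0.25 0.3 ]
scene 0.74 y -0.063 0.0042 z [0.231 0.309]
scene 0.77 y -0.0652 0.0034 z [0.231 0.322]
scene 0.8 y -0.0674 -0.0001 z [0.288 0.333]
scene knob
px [246. 227.] n 167 
 [[0.652 0.101 0.15 ]
 [0.68  0.105 0.17 ]
 [0.702 0.109 0.188]] 
 rect mm [870. 435.] [1130.   51.] 59.5
px [246. 229.] n 337 
 [[0.646 0.095 0.117]
 [0.678 0.106 0.161]
 [0.705 0.124 0.189]] 
 rect mm [872. 433.] [1130.   57.] 59.4
```

>>> move_arm --motion '[[0,[-0.9,0.132,0.2],0.008],[0,[-0.9,0.132,0.2],0.008],[0,[-0.9,0.132,0.2],0.008],[0,[-0.9,0.132,0.2],0.008],[0,[-0.9,0.132,0.2],0.008],[0,[-0.9,0.132,0.2],0.008],[0,[-0.9,0.132,0.2],0.008],[0,[-0.9,0.132,0.2],0.008]]'

```text
clock: 3.0
ee_pos: [0.6149, 0.1001, 0.4348]
eef_rot: [0.012, 1.0, -0.0, -0.003]
force: [-0.1, 0.0, -0.2]
grip_width: 1.003
grip_force: 0.0
```

```bash
python3 -c "
from h import *
goal([.675,.0995,.34],88.5);goal([.675,.0995,.230],88.5)"
```

```text
shift [-0.202  0.003  0.315] spin 0.0005 rows>= 2.7 head now 88.59
shift [-0.204  0.003  0.682] spin 0.0005 rows>= 5.1 head now 88.59
```

>>> move_arm --motion '[[0,[-0.202,0.003,0.315],0],[0,[-0.202,0.003,0.315],0],[0,[-0.202,0.003,0.315],0],[0,[-0.202,0.003,0.315],0],[0,[-0.202,0.003,0.45],0],[0,[-0.202,0.003,0.55],0],[0,[-0.202,0.003,0.682],0],[0,[-0.202,0.003,0.682],0],[0,[-0.202,0.003,0.682],0]]'

```text
clock: 3.75
ee_pos: [0.6697, 0.0983, 0.2347]
eef_rot: [0.012, 1.0, -0.0, -0.002]
force: [0.1, -0.9, 0.5]
grip_width: 0.996
grip_force: 0.0
```

Run:
```python
from h import *
f=grab('scene');o=r.get_obs();print(o['ee_pos'],o['force'],o['clock'])
save(f,'s2.png',(150,130,350,280),3)
```

```text
[0.67110332 0.09832818 0.23717002] [0.00853021 0.41213459 0.53075763] 3.8
```

View pics/s2.png

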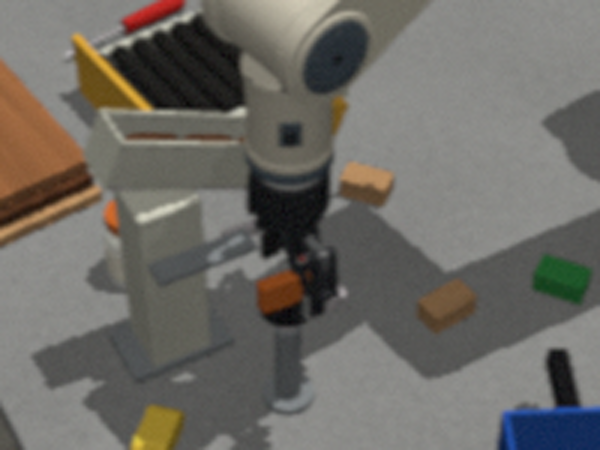

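The open gripper straddles the bar at (280,290), with the near finger at (320,280). I'll settle a few mm further and close.

>>> move_arm --motion '[[0,[-0.013,0.004,0.023],0],[0,[-0.013,0.004,0.023],0],[0.8,[-0.013,0.004,0.023],0],[1,[-0.013,0.004,0.023],0],[1,[-0.013,0.004,0.023],0],[1,[-0.013,0.004,0.023],0],[1,[-0.013,0.004,0.023],0],[1,[-0.013,0.004,0.023],0],[1,[-0.013,0.004,0.023],0]]' --newtons 40

```text
clock: 4.55
ee_pos: [0.675, 0.098, 0.2295]
eef_rot: [0.013, 1.0, -0.001, 0.0]
force: [0.7, -5.1, 2.9]
grip_width: 0.182
grip_force: 39.9
```

>>> move_arm --motion '[[1,[0,0,0],0.03],[1,[0,0,0],0.06],[1,[0,0,0],0.09],[1,[0,0,0],0.12],[1,[0,0,0],0.15],[1,[0,0,0],0.18],[1,[0,0,0],0.21],[1,[0,0,0],0.21]]'

```text
clock: 5.22
ee_pos: [0.6749, 0.0977, 0.2295]
eef_rot: [0.339, 0.941, -0.001, 0.0]
force: [-0.4, -6.6, 3.9]
grip_width: 0.184
grip_force: 40.1
```

>>> move_arm --motion '[[1,[0,0,0],0.03],[1,[0,0,0],0.06],[1,[0,0,0],0.09],[1,[0,0,0],0.12],[1,[0,0,0],0.15],[1,[0,0,0],0.18],[1,[0,0,0],0.21],[1,[0,0,0],0.216],[1,[0,0,0],0.216]]'

```text
clock: 5.97
ee_pos: [0.6746, 0.0975, 0.2295]
eef_rot: [0.631, 0.776, -0.001, 0.0]
force: [-2.0, -8.4, 4.9]
grip_width: 0.18
grip_force: 40.3
```

Run:
```python
from h import *
f=grab('scene');o=r.get_obs();print(o['ee_pos'],o['force'],o['wrist_torque'],o['joint_pos']);goal([.675,.1,.4],10)
save(f,'s3.png',(150,130,350,280),3)
```

```text
[0.67461176 0.09746092 0.22954438] [-2.68250821 -7.80689671  5.29679436] [-1.09729519  0.37181833 -0.10683358] [ 0.14205174  0.51014794  1.56509853 -0.00223421  1.06726412 -0.06337111]
shift [ 0.007  0.002 -0.568] spin 0.0102 rows>= 4.1 head now 11.83
```

View pics/s3.png

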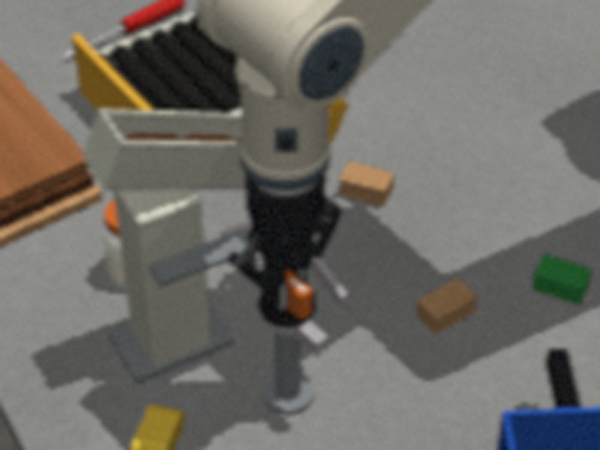

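The finger now points along the chute's +y, at (315,330): the knob is at 1.34 rad. I release, lift and go over to the bin.

>>> move_arm --motion '[[0,[0,0,0],0],[0,[0,0,0],0],[0,[0,0,0],0],[0,[0,0,0],0],[0,[0,0,-0.1],0],[0,[0,0,-0.3],0],[0,[0,0,-0.6],0],[0,[0,0,-0.6],0],[0,[0,0,-0.6],0],[0,[0,0,-0.6],0]]'

```text
clock: 6.85
ee_pos: [0.6766, 0.0994, 0.4168]
eef_rot: [0.63, 0.777, 0.004, 0.004]
force: [-0.2, 0.3, -0.3]
grip_width: 1.005
grip_force: 0.0
```

Run:
```python
from h import *
goal([.43,.22,.42],-24)
```

```text
shift [ 0.563 -0.722 -0.019] spin 0.1994 rows>= 6.6 head now 11.89
```

>>> move_arm --motion '[[0,[0.563,-0.722,0],0.2],[0,[0.563,-0.722,0],0.2],[0,[0.563,-0.722,0],0.2],[0,[0.563,-0.722,0],0.2],[0,[0.563,-0.722,0],0.2],[0,[0.563,-0.722,0],0.2],[0,[0.563,-0.722,0],0.2],[0,[0.563,-0.722,0],0.2],[0,[0.563,-0.722,0],0.2]]'

```text
clock: 7.6
ee_pos: [0.4271, 0.2202, 0.4092]
eef_rot: [0.839, 0.545, 0.0, 0.0]
force: [0.6, -0.3, 0.8]
grip_width: 0.998
grip_force: 0.0
```

Run:
```python
from h import *
f=grab('wrist');save(f,'w3.png');P=pts(f);H=hsv(f);h,s,v=H[...,0],H[...,1],H[...,2]
near=f['depth']>.2
m=(h>100)&(h<125)&(s>120)&near
q=P[m&(P[...,2]>.084)&(P[...,2]<.095)];q=q[(q[:,0]<.63)];rc=cv2.minAreaRect((q[:,:2]*1000).astype(np.float32));print('rim',rc,len(q),np.median(q[:,2]))
k=P[near&(v<60)&(P[...,2]>.08)&(P[...,2]<.096)&(P[...,0]<.6)&(P[...,1]>.15)];rc=cv2.minAreaRect((k[:,:2]*1000).astype(np.float32));print('handle',rc,len(k),np.median(k[:,2]),k.mean(0))
o=r.get_obs();print(o['ee_pos'])
```

```text
rim ((491.9444274902344, 356.5203552246094), (97.2468490600586, 141.83538818359375), 65.04019927978516) 1249 0.09045116988603591
handle ((453.2313537597656, 280.9916687011719), (77.44782257080078, 22.195079803466797), 62.8211669921875) 973 0.09038653729559604 [0.45389142 0.28209767 0.0903196 ]
[0.42809212 0.21989386 0.40917655]
```

View pics/w3.png

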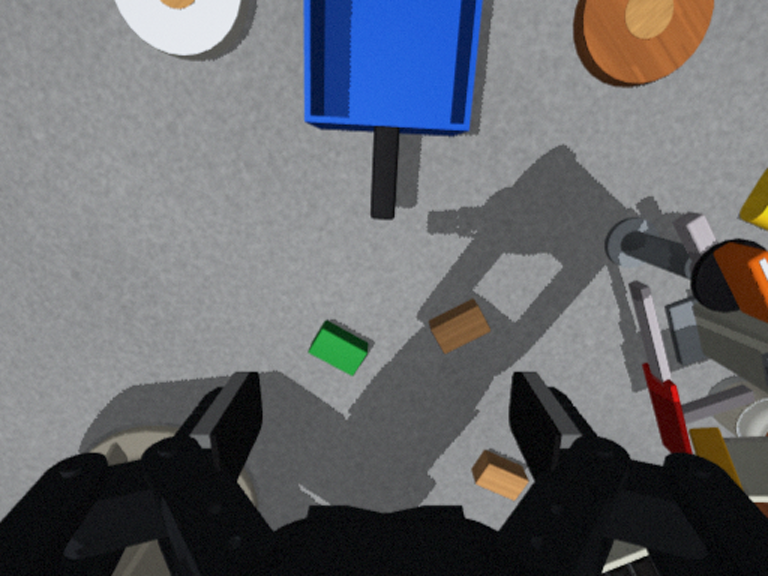

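Handle in view from (385,130) to (383,215), centred at about (0.454, 0.282) with yaw about 64°, which matches the given size.

Run:
```python
from h import *
goal([.4545,.2825,.22],-26);goal([.4545,.2825,.132],-26)
```

```text
shift [ 0.226 -0.005  0.631] spin 0.0108 rows>= 4.8 head now -24.05
shift [ 0.226 -0.005  0.924] spin 0.0108 rows>= 6.8 head now -24.05
```

>>> move_arm --motion '[[0,[0.226,-0.005,0.6],0.011],[0,[0.226,-0.005,0.6],0.011],[0,[0.226,-0.005,0.6],0.011],[0,[0.226,-0.005,0.6],0.011],[0,[0.226,-0.005,0.6],0.011],[0,[0.226,-0.005,0.75],0.011],[0,[0.226,-0.005,0.85],0.011],[0,[0.226,-0.005,0.924],0.011],[0,[0.226,-0.005,0.924],0.011],[0,[0.226,-0.005,0.924],0.011]]'

```text
clock: 8.48
ee_pos: [0.4548, 0.2814, 0.1308]
eef_rot: [0.849, 0.529, -0.001, 0.0]
force: [-0.0, -0.1, 1.0]
grip_width: 0.994
grip_force: 0.0
```

>>> move_arm --motion '[[0.5,[0,0,0],0],[1,[0,0,0],0],[1,[0,0,0],0],[1,[0,0,0],0],[1,[0,0,0],0],[1,[0,0,0],0],[1,[0,0,0],0],[1,[0,0,0],0]]' --newtons 110

```text
clock: 9.15
ee_pos: [0.4548, 0.2823, 0.1332]
eef_rot: [0.849, 0.529, 0.001, 0.0]
force: [-2.0, -1.2, 10.8]
grip_width: 0.24
grip_force: 107.5
```

Run:
```python
from h import *
o=r.get_obs();print(o['ee_pos'],o['force'],o['grip_width'],o['grip_force'],o['clock'])
goal([.40,.1,.25],-91.5)
```

```text
[0.45482627 0.28229014 0.13316868] [-1.95829363 -1.19665979 10.77415073] 0.2398010286949359 107.51233220100403 9.15
shift [-0.626  0.104 -0.39 ] spin 0.3632 rows>= 9.1 head now -26.12
```

Gripped. I lift straight up, pull back clear of the knob and paddle arm, and only then swing the bin round.

>>> move_arm --motion '[[1,[0,0,-0.03],0],[1,[0,0,-0.08],0],[1,[0,0,-0.14],0],[1,[0,0,-0.2],0],[1,[0,0,-0.25],0],[1,[0,0,-0.267],0],[1,[0,0,-0.267],0],[1,[0,0,-0.267],0]]'

```text
clock: 9.82
ee_pos: [0.4542, 0.2819, 0.2119]
eef_rot: [0.849, 0.529, -0.0, 0.0]
force: [-0.8, -0.8, -3.0]
grip_width: 0.238
grip_force: 107.7
```

Run:
```python
from h import *
f=grab('scene');P=pts(f);H=hsv(f);h,s,v=H[...,0],H[...,1],H[...,2]
m=(h>100)&(h<125)&(s>120)&(P[...,0]<.7)&(P[...,1]>.2)
q=P[m];u=np.array([np.cos(np.radians(64)),np.sin(np.radians(64))])
x=(q[:,:2]-[.4545,.2825])@u+ -.125
for a in np.arange(-.08,.1,.03):
    k=q[abs(x-a)<.01]
    if len(k): print(round(a,2),'zmin/max',np.percentile(k[:,2],[2,98]).round(3))
goal([.34,.2,.213],-26)
```

```text
-0.08 zmin/max [0.079 0.169]
-0.05 zmin/max [0.078 0.168]
-0.02 zmin/max [0.078 0.168]
0.01 zmin/max [0.078 0.168]
0.04 zmin/max [0.097 0.168]
0.07 zmin/max [0.081 0.17 ]
shift [-0.412 -0.221 -0.005] spin -0.0006 rows>= 3.4 head now -26.11
```

>>> move_arm --motion '[[1,[-0.05,-0.03,0],0],[1,[-0.12,-0.065,0],0],[1,[-0.2,-0.11,0],0],[1,[-0.28,-0.15,0],0],[1,[-0.36,-0.19,0],0],[1,[-0.4,-0.215,0],0],[1,[-0.412,-0.221,0],0],[1,[-0.412,-0.221,0],0]]'

```text
clock: 10.53
ee_pos: [0.3397, 0.1997, 0.2115]
eef_rot: [0.849, 0.529, -0.001, -0.0]
force: [0.1, 0.2, -2.8]
grip_width: 0.234
grip_force: 107.8
```

Run:
```python
from h import *
goal([.337,-.022,.212],-91.5)
```

```text
shift [-0.668  0.317 -0.001] spin 0.3632 rows>= 9.1 head now -26.12
```

>>> move_arm --motion '[[1,[-0.04,0.02,0],0.03],[1,[-0.1,0.05,0],0.065],[1,[-0.18,0.085,0],0.1],[1,[-0.26,0.125,0],0.135],[1,[-0.34,0.165,0],0.17],[1,[-0.42,0.2,0],0.205],[1,[-0.5,0.24,0],0.24],[1,[-0.57,0.27,0],0.275],[1,[-0.63,0.3,0],0.31],[1,[-0.66,0.314,0],0.34]]'

```text
clock: 11.37
ee_pos: [0.3395, -0.0207, 0.2122]
eef_rot: [1.0, 0.02, 0.001, 0.0]
force: [-0.4, -0.7, -2.2]
grip_width: 0.234
grip_force: 108.0
```

>>> move_arm --motion '[[1,[0,0,0],0.012],[1,[0,0,0],0.02],[1,[0,0,0],0.023],[1,[0,0,0],0.023],[1,[0,0,0],0.023]]'

```text
clock: 11.78
ee_pos: [0.3386, -0.0189, 0.212]
eef_rot: [1.0, -0.012, 0.0, -0.0]
force: [-0.2, -0.1, -1.9]
grip_width: 0.234
grip_force: 108.0
```

Run:
```python
from h import *
fs={n:grab(n) for n in['scene','top']};o=r.get_obs();print(o['ee_pos'],o['force'],o['grip_width'],o['joint_pos'],o['clock'])
goal([.337,-.022,.212],-91.5)
for n,f in fs.items():
    P=pts(f);H=hsv(f);h,s,v=H[...,0],H[...,1],H[...,2]
    m=(h>100)&(h<125)&(s>120)&(P[...,1]<.2)&(P[...,2]>.15)
    q=P[m];print(n,'rim',cv2.minAreaRect((q[:,:2]*1000).astype(np.float32)),np.percentile(q,[1,50,99],axis=0).round(3))
im=np.hstack([f['pixels'][100:300,130:400] for f in fs.values()])[...,::-1]
cv2.imwrite('pics/c1.png',cv2.resize(im,None,fx=1.48,fy=1.48))
```

```text
[ 0.33833979 -0.01879104  0.21205429] [-0.51111543  0.27414078 -2.51773798] 0.23662029993543976 [-5.99254418e-02  2.99165154e-02  2.29073585e+00  2.89268172e-05
  8.20895057e-01  1.53502633e+00] 11.8833
shift [-0.004  0.011  0.   ] spin 0.0006 rows>= 0.1 head now -91.39
scene rim ((-200.93402099609375, -347.0638122558594), (1695.729736328125, 177.31326293945312), 26.9500789642334) [[-0.904 -0.754  0.15 ]
 [ 0.445  0.015  0.161]
 [ 0.551  0.053  0.175]]
top rim ((461.380859375, -22.65764617919922), (138.01780700683594, 165.46775817871094), 88.2023696899414) [[ 0.378 -0.093  0.152]
 [ 0.496 -0.054  0.167]
 [ 0.545  0.047  1.378]]
```

View pics/c1.png

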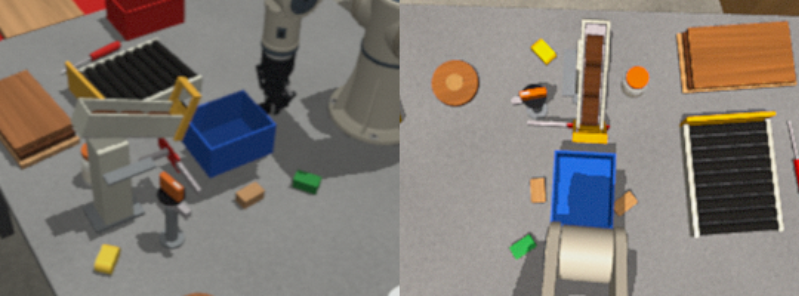

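The bin is lined up in front of the gate: image centre (583,190), chute above it at (593,70). I push in steps, watching the force.

>>> move_arm --motion '[[1,[0.04,0.011,0],0],[1,[0.1,0.011,0],0],[1,[0.15,0.011,0],0],[1,[0.18,0.011,0],0],[1,[0.21,0.011,0],0],[1,[0.24,0.011,0],0],[1,[0.27,0.011,0],0],[1,[0.3,0.011,0],0],[1,[0.31,0.011,0],0],[1,[0.31,0.011,0],0]]'

```text
clock: 12.72
ee_pos: [0.4312, -0.0247, 0.2119]
eef_rot: [1.0, -0.013, -0.0, 0.0]
force: [-4.1, -1.2, -1.3]
grip_width: 0.238
grip_force: 108.2
```

>>> move_arm --motion '[[1,[0.005,0,0],0],[1,[0.005,0,0],0],[1,[0.005,0,0],0],[1,[0.005,0,0],0]]'

```text
clock: 13.05
ee_pos: [0.4311, -0.0246, 0.2115]
eef_rot: [1.0, -0.013, -0.001, -0.0]
force: [-5.0, -0.2, -6.5]
grip_width: 0.234
grip_force: 111.3
```

Run:
```python
from h import *
fs={n:grab(n) for n in['scene','top']};o=r.get_obs();print(o['ee_pos'],o['force'],o['grip_width'],o['clock'])
im=np.hstack([f['pixels'][90:290,150:390] for f in fs.values()])[...,::-1]
cv2.imwrite('pics/c2.png',cv2.resize(im,None,fx=1.66,fy=1.66))
```

```text
[ 0.43160958 -0.02457578  0.21172696] [-3.52145376  0.33693357 -8.32417816] 0.2364286607038966 13.15
```

View pics/c2.png

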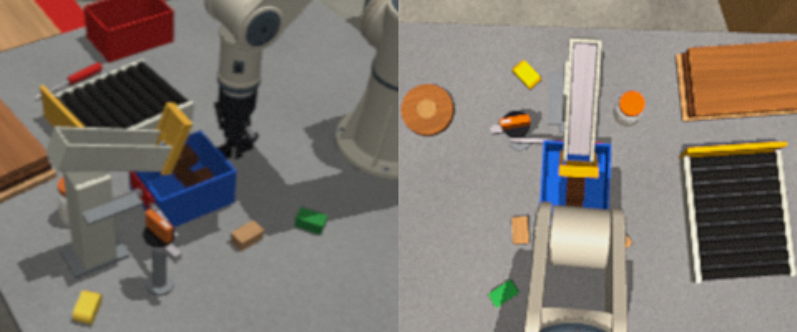

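The chute is empty in the top view (583,100), and the blocks show dark in the bin at (190,165) and (575,190). I retreat, letting the gate shut, and measure the bed.

>>> move_arm --motion '[[1,[0,0,0],0],[1,[0,0,0],0],[1,[0,0,0],0],[1,[0,0,0],0],[1,[-0.03,0,0],0],[1,[-0.08,0,0],0],[1,[-0.16,0,0],0],[1,[-0.25,0,0],0],[1,[-0.33,0,0],0],[1,[-0.36,0,0],0]]'

```text
clock: 13.98
ee_pos: [0.3219, -0.0218, 0.2121]
eef_rot: [1.0, -0.013, 0.0, -0.0]
force: [-0.1, -0.2, -4.1]
grip_width: 0.235
grip_force: 111.7
```

Run:
```python
from h import *
fs={n:grab(n) for n in['scene','top']};o=r.get_obs();print(o['ee_pos'],o['force'],o['grip_width'],o['clock'])
for n,f in fs.items():
    P=pts(f);H=hsv(f);h,s,v=H[...,0],H[...,1],H[...,2]
    m=(P[...,2]>.052)&(P[...,2]<.068)&(P[...,1]<-.25)&(P[...,1]>-.54)&(P[...,0]>.3)&(P[...,0]<.68)
    q=P[cv2.morphologyEx(m.astype(np.uint8),cv2.MORPH_OPEN,np.ones((2,2)))>0];print(n,'bed',cv2.minAreaRect((q[:,:2]*1000).astype(np.float32)),len(q))
    m=(h>20)&(h<32)&(s>150)&(P[...,1]<-.2)&(P[...,1]>-.55)&(P[...,2]>.085)
    q=P[m];print('plate',cv2.minAreaRect((q[:,:2]*1000).astype(np.float32)),np.percentile(q,[2,50,98],axis=0).round(3))
im=np.hstack([f['pixels'][90:290,150:390] for f in fs.values()])[...,::-1]
cv2.imwrite('pics/c3.png',cv2.resize(im,None,fx=1.66,fy=1.66))
```

```text
[ 0.32390848 -0.02189566  0.21261794] [ 0.89694276  0.53447898 -4.01146944] 0.23575256370371717 14.0833
scene bed ((721.4828491210938, 230.1080322265625), (1597.03955078125, 342.764892578125), 71.69200897216797) 1228
plate ((653.982666015625, -361.0152587890625), (14.49215030670166, 99.66686248779297), 7.780190944671631) [[ 0.645 -0.411  0.089]
 [ 0.652 -0.373  0.092]
 [ 0.664 -0.318  0.1  ]]
top bed ((486.87774658203125, -254.85079956054688), (282.0894775390625, 550.896728515625), 5.558781147003174) 3093
plate ((650.3529052734375, -378.71759033203125), (13.206038475036621, 217.31765747070312), 5.785374164581299) [[ 0.636 -0.481  0.086]
 [ 0.649 -0.379  0.094]
 [ 0.662 -0.274  0.1  ]]
```

View pics/c3.png

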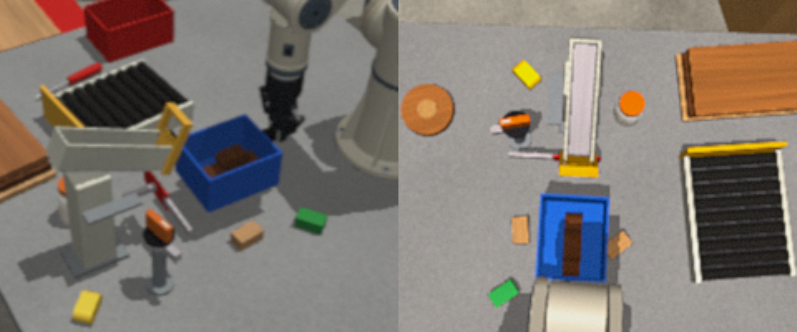

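The gate is shut again. All three dark blocks lie in the bin (wrist load up about 1.5 N). The knob is still free. Now to the bed: mid about (0.509,-0.390), yaw 5.7°.

Run:
```python
from h import *
goal([.3846,-.4024,.25],-84.3)
```

```text
shift [ 0.235  1.263 -0.124] spin -0.0399 rows>= 9.3 head now -91.47
```

>>> move_arm --motion '[[1,[0,0.02,-0.05],0],[1,[0.01,0.07,-0.1],0],[1,[0.03,0.14,-0.124],0],[1,[0.05,0.22,-0.124],0],[1,[0.07,0.3,-0.124],0],[1,[0.09,0.38,-0.124],0],[1,[0.1,0.46,-0.124],0],[1,[0.11,0.54,-0.124],0],[1,[0.115,0.6,-0.124],0],[1,[0.118,0.63,-0.124],0]]'

```text
clock: 14.92
ee_pos: [0.3572, -0.2148, 0.2501]
eef_rot: [1.0, -0.013, 0.002, 0.001]
force: [-0.0, -0.4, -3.9]
grip_width: 0.241
grip_force: 111.8
```

>>> move_arm --motion '[[1,[0.01,0.06,0],-0.01],[1,[0.03,0.14,0],-0.02],[1,[0.05,0.22,0],-0.03],[1,[0.07,0.3,0],-0.04],[1,[0.09,0.38,0],-0.04],[1,[0.1,0.46,0],-0.04],[1,[0.11,0.54,0],-0.04],[1,[0.115,0.6,0],-0.04],[1,[0.117,0.633,0],-0.04],[1,[0.117,0.633,0],-0.04]]'

```text
clock: 15.75
ee_pos: [0.3862, -0.4044, 0.2494]
eef_rot: [0.999, 0.05, 0.001, 0.001]
force: [-0.3, 0.5, -3.5]
grip_width: 0.237
grip_force: 111.7
```

Run:
```python
from h import *
o=r.get_obs();print(o['ee_pos'],o['force'],o['clock'])
fs={n:grab(n) for n in['scene','top']}
for n,f in fs.items():
    P=pts(f);H=hsv(f);h,s,v=H[...,0],H[...,1],H[...,2]
    m=(h>100)&(h<125)&(s>120)&(P[...,1]<-.2)&(P[...,2]>.19)&(P[...,2]<.23)
    q=P[m];print(n,'rim',cv2.minAreaRect((q[:,:2]*1000).astype(np.float32)),len(q))
f=fs['top'];P=pts(f);v=hsv(f)[...,2]
m=(P[...,2]>.04)&(P[...,2]<.075)&(P[...,1]<-.25)&(P[...,1]>-.53)&(P[...,0]>.33)&(P[...,0]<.67)
q=P[m];rot=np.radians(5.7);u=q[:,0]*np.cos(rot)+q[:,1]*np.sin(rot);w=-q[:,0]*np.sin(rot)+q[:,1]*np.cos(rot)
for k in(u,w): print(np.percentile(k,[.3,1,99,99.7]).round(4))
goal([.3846,-.4024,.195],-84.3)
im=np.hstack([g['pixels'][a:a+200,b:b+240] for g,a,b in((fs['scene'],50,120),(f,120,260))])[...,::-1]
cv2.imwrite('pics/c4.png',cv2.resize(im,None,fx=1.66,fy=1.66))
```

```text
[ 0.38619714 -0.40439129  0.2494021 ] [-0.31567205  0.46391912 -3.50406187] 15.75
scene rim ((-165.34405517578125, -554.6011962890625), (1579.98583984375, 164.6874542236328), 13.560805320739746) 439
top rim ((473.3929748535156, -393.83160400390625), (235.21713256835938, 142.99505615234375), 5.57982063293457) 452
[0.3275 0.3291 0.6042 0.608 ]
[-0.5498 -0.5452 -0.332  -0.3316]
shift [-0.003  0.001  0.18 ] spin 0.0002 rows>= 1.3 head now -84.27
```

View pics/c4.png

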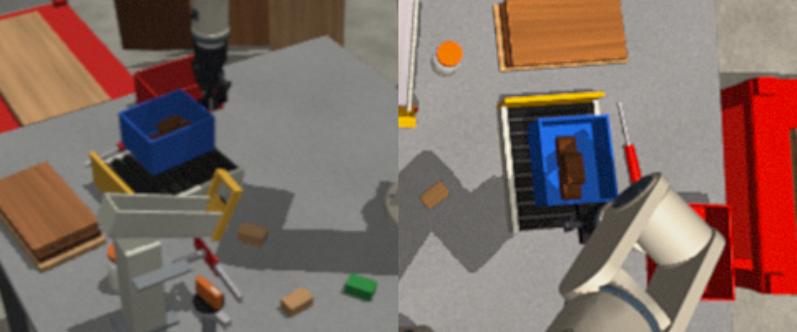

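Bin hovers over the bed with three dark blocks inside. I shift +5 mm and lower it.

Run:
```python
from h import *
goal([.3905,-.4034,.194],-84.3)
```

```text
shift [0.016 0.007 0.183] spin 0.0002 rows>= 1.3 head now -84.27
```

>>> move_arm --motion '[[1,[0.016,0,0.04],0],[1,[0.016,0,0.08],0],[1,[0.016,0,0.12],0],[1,[0.016,0,0.15],0],[1,[0.016,0,0.17],0],[1,[0.016,0,0.183],0],[1,[0.016,0,0.183],0],[1,[0.016,0,0.183],0]]'

```text
clock: 16.52
ee_pos: [0.3902, -0.402, 0.1943]
eef_rot: [0.999, 0.05, 0.0, 0.0]
force: [-0.6, 0.2, -2.3]
grip_width: 0.238
grip_force: 111.8
```

Run:
```python
from h import *
o=r.get_obs();print(o['ee_pos'],o['force'],o['clock'])
f=grab('scene');P=pts(f);H=hsv(f);h,s,v=H[...,0],H[...,1],H[...,2]
q=P[(h>100)&(h<125)&(s>120)&(P[...,1]<-.2)&(P[...,0]<.7)&(P[...,0]>.3)];print(np.percentile(q[:,2],[1,99]))
```

```text
[ 0.39017605 -0.40204639  0.1943278 ] [-0.5549446   0.22156936 -2.31133486] 16.5167
[0.05366843 0.15179534]
```

>>> move_arm --motion '[[1,[0,0,0.005],0],[1,[0,0,0.005],0],[0.7,[0,0,0.005],0],[0.3,[0,0,0.005],0],[0,[0,0,0.005],0],[0,[0,0,0.005],0],[0,[0,0,0.005],0]]'

```text
clock: 17.15
ee_pos: [0.3902, -0.4021, 0.193]
eef_rot: [0.999, 0.05, 0.0, 0.0]
force: [0.3, 0.2, -1.2]
grip_width: 0.854
grip_force: 0.0
```

>>> move_arm --motion '[[0,[0,0,-0.05],0],[0,[0,0,-0.15],0],[0,[0,0,-0.3],0],[0,[0,0,-0.45],0],[0,[-0.05,0,-0.6],0],[0,[-0.1,-0.1,-0.7],0],[0,[-0.1,-0.2,-0.7],0],[0,[-0.1,-0.3,-0.7],0],[0,[-0.1,-0.3,-0.7],0]]'

```text
clock: 17.9
ee_pos: [0.3501, -0.3118, 0.4042]
eef_rot: [0.999, 0.05, 0.001, -0.0]
force: [-0.3, 0.3, -0.3]
grip_width: 1.003
grip_force: 0.0
```

Run:
```python
from h import *
o=r.get_obs();print(o['ee_pos'],o['clock'])
f=grab('top')
P=pts(f);H=hsv(f);h,s,v=H[...,0],H[...,1],H[...,2]
m=(h>100)&(h<125)&(s>120)&(P[...,1]<-.2)&(P[...,2]>.14)&(P[...,2]<.16);q=P[m];print('rim',cv2.minAreaRect((q[:,:2]*1000).astype(np.float32)))
for n in('top','scene'):
    f=grab(n) if n!='top' else f;H=hsv(f);h,s,v=H[...,0],H[...,1],H[...,2];P=pts(f)
    b=(P[...,0]>.2)&(P[...,0]<.6)&(P[...,1]<.22)&(P[...,1]>-.25)
    print(n);show(blobs(f,(h>5)&(h<22)&(s>60)&(v>60)&b,25,(.026,.04)))
goal([.33,-.04,.4],-90)
```

```text
[ 0.35010616 -0.31184259  0.40416053] 17.9
rim ((508.9872131347656, -389.9636535644531), (171.65093994140625, 142.7139434814453), 5.727872371673584)
top
px [224. 230.] n 105 
 [[ 0.431  0.069 -0.   ]
 [ 0.456  0.083  0.029]
 [ 0.482  0.097  0.034]] 
 rect mm [429.  65.] [114.  50.] 33.2
px [282. 239.] n 121 
 [[ 0.407 -0.158 -0.003]
 [ 0.428 -0.132  0.028]
 [ 0.454 -0.107  0.035]] 
 rect mm [408. -80.] [ 47. 182.] 22.5
scene
px [268. 189.] n 39 
 [[ 0.437 -0.15   0.023]
 [ 0.449 -0.131  0.027]
 [ 0.461 -0.117  0.032]] 
 rect mm [ 449. -136.] [40. 22.] 58.6
px [302. 229.] n 47 
 [[0.438 0.079 0.02 ]
 [0.451 0.094 0.027]
 [0.465 0.106 0.033]] 
 rect mm [452.  92.] [34. 28.] 13.4
shift [ 0.023 -0.919  0.01 ] spin 0.0324 rows>= 6.6 head now -84.17
```

>>> move_arm --motion '[[0,[0.02,-0.85,0.01],0],[0,[0.02,-0.85,0.01],0],[0,[0.02,-0.85,0.01],0],[0,[0.02,-0.85,0.01],0],[0,[0.02,-0.85,0.01],0],[0,[0.02,-0.85,0.01],0],[0,[0.02,-0.85,0.01],0],[0,[0.02,-0.85,0.01],0],[0,[0.02,-0.85,0.01],0]]'

```text
clock: 18.75
ee_pos: [0.3323, -0.0615, 0.3999]
eef_rot: [0.999, 0.051, 0.0, 0.0]
force: [0.9, -0.8, -0.6]
grip_width: 0.999
grip_force: 0.0
```

Run:
```python
from h import *
f=grab('wrist');save(f,'w4.png')
H=hsv(f);h,s,v=H[...,0],H[...,1],H[...,2];P=pts(f)
m=(h>5)&(h<22)&(s>60)&(v>50)&(f['depth']>.2)&(P[...,0]>.2)&(P[...,0]<.6)&(P[...,1]<.25)&(P[...,1]>-.25)&(P[...,2]>.0277)&(P[...,2]<.034)
n,l,st,c=cv2.connectedComponentsWithStats(cv2.erode(m.astype(np.uint8),np.ones((3,3))))
for i in range(1,n):
    if st[i,4]>60:
        q=P[l==i];print(c[i],st[i,4],cv2.minAreaRect((q[:,:2]*1000).astype(np.float32)),q[:,2].mean())
print(r.get_obs()['ee_pos'])
```

```text
[160.28207739  56.17107943] 982 ((462.04473876953125, 87.48800659179688), (56.592002868652344, 32.88011932373047), 5.56580114364624) 0.030531535605063453
[310.20669746  93.49422633] 866 ((434.46856689453125, -128.53738403320312), (31.67319107055664, 56.11393737792969), 39.08115768432617) 0.030599181293673946
[ 0.33227641 -0.06210825  0.39990143]
```

View pics/w4.png

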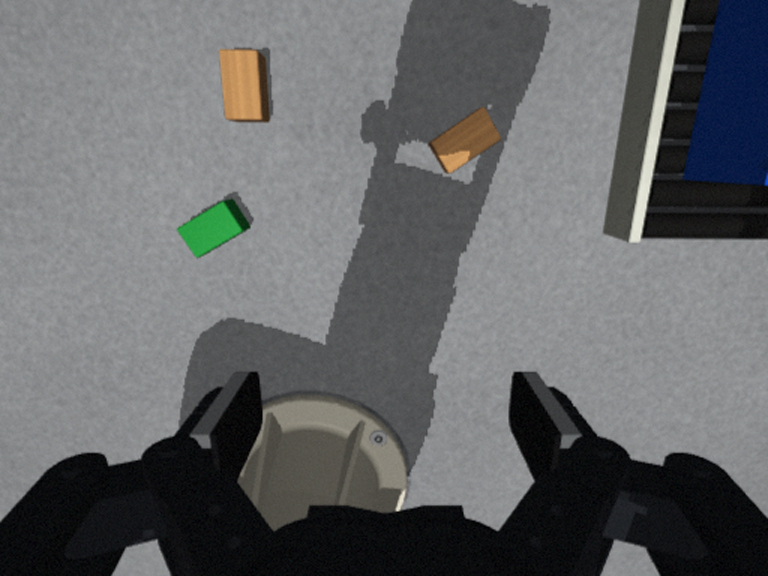

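Strays: (245,85) at (0.462,0.0875), yaw 5.6°, and (465,138) at (0.4345,-0.1285), yaw -51°. These are the two pale ones; (212,228) is the green look-alike, which I leave. I take the second one first.

Run:
```python
from h import *
goal([.4345,-.1285,.17],-141);goal([.4345,-.1285,.078],-141)
f=load('top');H=hsv(f);h,s,v=H[...,0],H[...,1],H[...,2];P=pts(f)
m=(h<15)&(s>60)&(v<140)&(v>20)&(P[...,2]>.06)&(P[...,2]<.15)&(P[...,1]<-.3)&(P[...,1]>-.5)&(P[...,0]>.42)&(P[...,0]<.6)
q=P[m]-[-.005+.0,0.0,0]-[.005,-.001,0]-[.509,-.390,.06]
a=np.radians(5.7);u=q[:,0]*np.cos(a)+q[:,1]*np.sin(a);w=-q[:,0]*np.sin(a)+q[:,1]*np.cos(a)
for i in np.arange(-.075,.08,.015):
    print(' '.join('%4d'%(1000*np.median(q[:,2][k])) if (k:=(abs(u-i)<.0075)&(abs(w-j)<.0075)).sum()>2 else '   .' for j in np.arange(-.06,.065,.015)))
```

```text
shift [0.317 0.254 0.766] spin 0.3152 rows>= 7.9 head now -84.26
shift [0.317 0.254 1.073] spin 0.3152 rows>= 8.3 head now -84.26
   .    .    .   32   31   34    .    .    .
   .    .    .   31   34   34    .    .    .
   .    .    .   47   59   54    .    .    .
   .    .    .   64   65   61    .    .    .
   .    .    .   65   66   62    .    .    .
   .    .    .   63   63   62    .    .    .
   .    .    .   57   58   40    .    .    .
   .    .    .   35   34   34    .    .    .
   .    .    .   33   33   33    .    .    .
   .    .    .    .    .    .    .    .    .
   .    .    .    .    .    .    .    .    .
```

Dark blocks occupy the bin's middle strip (±20 mm), leaving 43 mm free on each side. So I grip each stray end to end (60 mm) and lower it beside the dark blocks.

>>> move_arm --motion '[[0,[0.317,0.254,0.76],-0.185],[0,[0.317,0.254,0.76],-0.185],[0,[0.317,0.254,0.76],-0.185],[0,[0.317,0.254,0.76],-0.185],[0,[0.317,0.254,0.76],-0.185],[0,[0.317,0.254,0.76],-0.185],[0,[0.317,0.254,0.76],-0.185],[0,[0.317,0.254,0.76],-0.185],[0,[0.317,0.254,0.76],-0.185]]'

```text
clock: 19.55
ee_pos: [0.4334, -0.1285, 0.172]
eef_rot: [0.943, 0.333, -0.001, -0.0]
force: [0.0, 0.3, 1.6]
grip_width: 0.998
grip_force: 0.0
```

Run:
```python
from h import *
goal([.4345,-.1285,.078],-51)
f=grab('scene');P=pts(f);H=hsv(f);h,s,v=H[...,0],H[...,1],H[...,2]
save(f,'s5.png',(200,120,340,260),4)
```

```text
shift [0.003 0.003 0.313] spin -0.0006 rows>= 2.3 head now -51.1
```

View pics/s5.png

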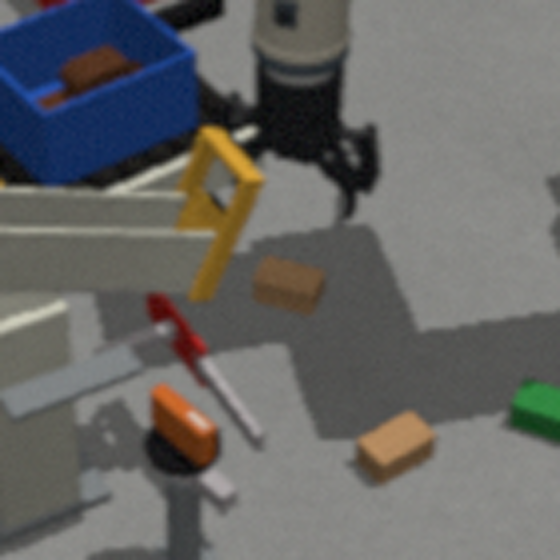

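The pale block at (288,285) sits right below the fingers at (300,205). I go down and grip.

>>> move_arm --motion '[[0,[0.003,0.003,0.1],0],[0,[0.003,0.003,0.2],0],[0,[0.003,0.003,0.28],0],[0,[0.003,0.003,0.313],0],[0,[0.003,0.003,0.313],0],[0.2,[0.003,0.003,0.313],0],[1,[0.003,0.003,0.313],0],[1,[0.003,0.003,0.313],0],[1,[0.003,0.003,0.313],0],[1,[0.003,0.003,0.313],0]]' --newtons 40

```text
clock: 20.43
ee_pos: [0.4362, -0.1279, 0.08]
eef_rot: [0.942, 0.334, 0.001, 0.001]
force: [-2.1, 1.2, 9.2]
grip_width: 0.694
grip_force: 41.6
```

>>> move_arm --motion '[[1,[0,0,-0.05],0],[1,[0,0,-0.2],0],[1,[0,0,-0.35],0],[1,[0,0,-0.5],0],[1,[0,0,-0.6],0],[1,[0,0,-0.65],0],[1,[0,0,-0.65],0],[1,[0,0,-0.65],0]]'

```text
clock: 21.1
ee_pos: [0.4355, -0.1277, 0.2749]
eef_rot: [0.942, 0.334, 0.002, 0.001]
force: [-0.4, 0.1, -0.8]
grip_width: 0.692
grip_force: 44.5
```

Run:
```python
from h import *
print(r.get_obs()['grip_width'])
a=np.radians(5.7)
for w in(.043,-.043):
    c=np.array([.515,-.391])+w*np.array([-np.sin(a),np.cos(a)]);print(c);goal([*c,.27],5.7)
```

```text
0.6921821997349277
[ 0.51072925 -0.34821261]
shift [-0.268  0.729  0.018] spin -0.3147 rows>= 7.9 head now -50.95
[ 0.51927075 -0.43378739]
shift [-0.426  0.968  0.019] spin -0.3147 rows>= 7.9 head now -50.95
```

>>> move_arm --motion '[[1,[-0.05,0.12,0],-0.035],[1,[-0.1,0.24,0],-0.07],[1,[-0.15,0.36,0],-0.105],[1,[-0.2,0.48,0],-0.14],[1,[-0.26,0.6,0],-0.175],[1,[-0.32,0.72,0],-0.21],[1,[-0.38,0.86,0],-0.245],[1,[-0.426,0.968,0],-0.28],[1,[-0.426,0.968,0],-0.315],[1,[-0.426,0.968,0],-0.315]]'

```text
clock: 21.93
ee_pos: [0.5181, -0.4349, 0.2703]
eef_rot: [0.67, 0.743, -0.0, -0.002]
force: [-0.7, 0.1, -1.0]
grip_width: 0.692
grip_force: 44.5
```

Run:
```python
from h import *
o=r.get_obs();print(o['ee_pos'],o['force'],o['grip_width'])
goal([.5193,-.4338,.16],5.7)
f=grab('top');save(f,'t5.png',(300,150,420,270),4)
```

```text
[ 0.51807969 -0.43492227  0.27027321] [-0.74532929  0.10362378 -1.02194781] 0.6919136476624673
shift [0.002 0.005 0.368] spin 0.0012 rows>= 2.6 head now 5.91
```

View pics/t5.png

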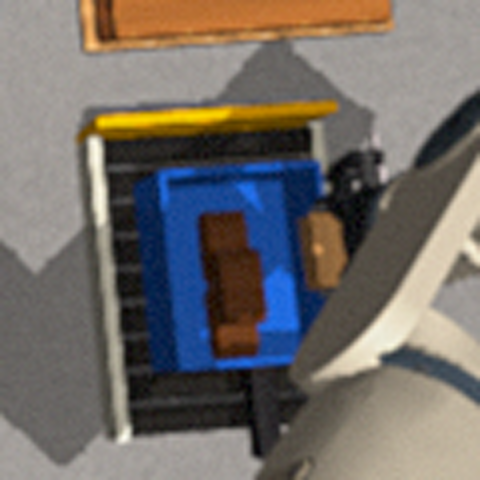

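The block (322,250) hangs over the free strip right of the dark ones, allowing for parallax. I lower and release it.

>>> move_arm --motion '[[1,[0.002,0.005,0.08],0],[1,[0.002,0.005,0.17],0],[1,[0.002,0.005,0.26],0],[1,[0.002,0.005,0.33],0],[1,[0.002,0.005,0.368],0],[1,[0.002,0.005,0.368],0],[0.2,[0.002,0.005,0.368],0],[0.1,[0.002,0.005,0.368],0],[0.1,[0.002,0.005,0.368],0]]'

```text
clock: 22.73
ee_pos: [0.521, -0.4332, 0.1644]
eef_rot: [0.671, 0.742, 0.0, 0.001]
force: [-0.0, -0.3, 0.7]
grip_width: 0.898
grip_force: 0.0
```

>>> move_arm --motion '[[0.1,[0,0,-0.1],0],[0.1,[0,0,-0.2],0],[0.1,[0,0,-0.3],0],[0,[0,0,-0.45],0],[0,[0,0,-0.6],0],[0,[0,0,-0.6],0],[0,[0,0,-0.6],0]]'

```text
clock: 23.32
ee_pos: [0.5216, -0.4339, 0.3486]
eef_rot: [0.671, 0.742, 0.0, 0.005]
force: [0.4, -0.4, -0.6]
grip_width: 1.0
grip_force: 0.0
```

Run:
```python
from h import *
o=r.get_obs();print(o['ee_pos'],o['force'],o['grip_width'],o['clock'])
goal([.462,.0875,.25],5.6)
f=grab('top')
def look(n):
    f=grab(n);H=hsv(f);h,s,v=H[...,0],H[...,1],H[...,2];P=pts(f)
    b=(P[...,0]>.2)&(P[...,0]<.6)&(P[...,1]<.25)&(P[...,1]>-.55)
    show(blobs(f,(h>5)&(h<22)&(s>60)&(v>60)&b,20,(.02,.16)))
look('top');print('scene');look('scene')
```

```text
[ 0.52156005 -0.43394813  0.34864378] [ 0.35639641 -0.42623179 -0.5673369 ] 0.9996941657700973 23.3167
shift [ 1.751 -0.026  0.317] spin 0.0007 rows>= 12.8 head now 5.72
px [364. 220.] n 465 
 [[ 0.445 -0.452  0.086]
 [ 0.505 -0.405  0.096]
 [ 0.545 -0.381  0.127]] 
 rect mm [ 497. -415.] [118.  84.] 2.9
px [224. 229.] n 156 
 [[ 0.431  0.069 -0.   ]
 [ 0.459  0.083  0.028]
 [ 0.485  0.101  0.034]] 
 rect mm [433.  68.] [123.  51.] 32.5
scene
px [213. 140.] n 78 
 [[ 0.518 -0.435  0.089]
 [ 0.533 -0.41   0.095]
 [ 0.552 -0.39   0.126]] 
 rect mm [ 534. -414.] [46. 55.] 1.3
px [299. 231.] n 158 
 [[0.438 0.078 0.012]
 [0.468 0.096 0.028]
 [0.494 0.109 0.032]] 
 rect mm [802. 493.] [1105.   60.] 49.8
```

>>> move_arm --motion '[[0,[0.2,-0.2,0],0],[0,[0.9,-0.3,0],0],[0,[0.9,-0.3,0],0],[0,[0.9,-0.3,0],0],[0,[0.9,-0.3,0],0],[0,[0.9,-0.3,0],0],[0,[0.9,-0.3,0],0],[0,[0.9,-0.3,0],0],[0,[0.9,-0.3,0],0],[0,[0.9,-0.3,0],0]]'

```text
clock: 24.3
ee_pos: [0.4037, -0.1733, 0.342]
eef_rot: [0.67, 0.742, -0.0, -0.0]
force: [0.7, -0.1, 0.7]
grip_width: 0.999
grip_force: 0.0
```

>>> move_arm --motion '[[0,[0.85,0,0],0],[0,[0.85,0,0],0],[0,[0.85,0,0],0],[0,[0.85,0,0],0],[0,[0.85,0,0],0],[0,[0.85,0,0],0],[0,[0.85,0,0],0],[0,[0.85,0.2,0.3],0],[0,[0.85,0.27,0.3],0],[0,[0.85,0.27,0.3],0]]'

```text
clock: 25.13
ee_pos: [0.4607, 0.0884, 0.2509]
eef_rot: [0.671, 0.742, 0.0, 0.0]
force: [0.7, -1.1, 0.5]
grip_width: 1.002
grip_force: 0.0
```

Run:
```python
from h import *
o=r.get_obs();print(o['ee_pos'],o['force'],o['grip_width'],o['clock'])
goal([.462,.0875,.16],5.6);goal([.462,.0875,.078],5.6)
```

```text
[0.46066932 0.08835908 0.25094035] [ 0.68508854 -1.09697329  0.52197267] 1.0016812779135413 25.1333
shift [-0.003  0.004  0.303] spin 0.0009 rows>= 2.2 head now 5.77
shift [-0.003  0.004  0.576] spin 0.0009 rows>= 4.1 head now 5.77
```

>>> move_arm --motion '[[0,[-0.003,0.004,0.13],0],[0,[-0.003,0.004,0.26],0],[0,[-0.003,0.004,0.39],0],[0,[-0.003,0.004,0.5],0],[0,[-0.003,0.004,0.576],0],[0,[-0.003,0.004,0.576],0],[1,[-0.003,0.004,0.576],0],[1,[-0.003,0.004,0.576],0],[1,[-0.003,0.004,0.576],0],[1,[-0.003,0.004,0.576],0]]' --newtons 40

```text
clock: 25.97
ee_pos: [0.4613, 0.0878, 0.0814]
eef_rot: [0.671, 0.742, 0.001, 0.001]
force: [0.3, -0.2, -0.6]
grip_width: 0.693
grip_force: 43.0
```

>>> move_arm --motion '[[1,[0,0,-0.05],0],[1,[0,0,-0.2],0],[1,[0,0,-0.35],0],[1,[0,0,-0.5],0],[1,[0,0,-0.65],0],[1,[0,-0.2,-0.75],0],[1,[-0.1,-0.25,-0.75],0],[1,[-0.2,-0.25,-0.75],0],[1,[-0.2,-0.25,-0.75],0]]'

```text
clock: 26.72
ee_pos: [0.3899, 0.0168, 0.3076]
eef_rot: [0.671, 0.741, 0.001, 0.003]
force: [0.5, 0.8, -0.5]
grip_width: 0.691
grip_force: 43.7
```

Run:
```python
from h import *
o=r.get_obs();print(o['ee_pos'],o['force'],o['grip_width'],o['clock'])
for n in('top',):
    f=grab(n);P=pts(f);H=hsv(f);h,s,v=H[...,0],H[...,1],H[...,2]
    m=(h>100)&(h<125)&(s>120)&(P[...,1]<-.2)&(P[...,2]>.14)&(P[...,2]<.16);q=P[m];print('rim',cv2.minAreaRect((q[:,:2]*1000).astype(np.float32)))
goal([.5107,-.3482,.29],5.7)
```

```text
[0.38989938 0.01679639 0.30759677] [ 0.54350725  0.80140029 -0.47302103] 0.6905251684751639 26.7167
rim ((488.9855651855469, -391.83563232421875), (211.67405700683594, 142.0455780029297), 5.426590919494629)
shift [-1.255  0.279  0.059] spin -0.0009 rows>= 9.3 head now 5.55
```

>>> move_arm --motion '[[1,[-0.65,0,0],0],[1,[-0.65,0,0],0],[1,[-0.65,0,0],0],[1,[-0.65,0,0],0],[1,[-0.65,0,0],0],[1,[-0.65,0,0],0],[1,[-0.65,0,0],0]]'

```text
clock: 27.35
ee_pos: [0.4114, -0.1742, 0.3051]
eef_rot: [0.672, 0.741, 0.0, 0.0]
force: [-0.4, 1.4, -0.4]
grip_width: 0.694
grip_force: 43.7
```

>>> move_arm --motion '[[1,[-0.605,0.279,0.059],0],[1,[-0.605,0.279,0.059],0],[1,[-0.605,0.279,0.059],0],[1,[-0.605,0.279,0.059],0],[1,[-0.605,0.279,0.059],0],[1,[-0.605,0.279,0.059],0],[1,[-0.605,0.279,0.059],0],[1,[-0.605,0.279,0.059],0]]'

```text
clock: 28.02
ee_pos: [0.5125, -0.3438, 0.2868]
eef_rot: [0.67, 0.742, 0.0, -0.001]
force: [0.3, 0.3, 0.1]
grip_width: 0.692
grip_force: 43.6
```

Run:
```python
from h import *
o=r.get_obs();print(o['ee_pos'],o['force'],o['grip_width'],o['clock'])
goal([.5107,-.3482,.161],5.7)
```

```text
[ 0.51250397 -0.34378592  0.28682465] [0.26730557 0.28144554 0.14140231] 0.6915077993824126 28.0167
shift [-0.015 -0.007  0.419] spin 0.0006 rows>= 3.0 head now 5.81
```

>>> move_arm --motion '[[1,[-0.002,0,0.08],0],[1,[-0.002,0,0.17],0],[1,[-0.002,0,0.26],0],[1,[-0.002,0,0.33],0],[1,[-0.002,0,0.4],0],[1,[-0.002,0,0.43],0],[1,[-0.002,0,0.43],0]]'

```text
clock: 28.6
ee_pos: [0.5115, -0.3441, 0.1567]
eef_rot: [0.67, 0.742, -0.0, -0.002]
force: [1.2, -0.0, -0.3]
grip_width: 0.689
grip_force: 43.6
```

>>> move_arm --motion '[[0.2,[0,0,0],0],[0.1,[0,0,0],0],[0.1,[0,0,0],0],[0.1,[0,0,-0.1],0],[0.1,[0,0,-0.2],0],[0.1,[0,0,-0.3],0],[0,[0,0,-0.45],0],[0,[0,0,-0.7],0],[0,[0,0,-0.7],0],[0,[0,0,-0.7],0]]'

```text
clock: 29.43
ee_pos: [0.5147, -0.3477, 0.3781]
eef_rot: [0.671, 0.742, 0.001, 0.007]
force: [0.8, -1.5, 0.8]
grip_width: 0.998
grip_force: 0.0
```

>>> move_arm --motion '[[0,[0.2,-0.2,0],0],[0,[0.9,-0.3,0],0],[0,[0.9,-0.3,0],0],[0,[0.9,-0.3,0],0],[0,[0.9,-0.3,0],0],[0,[0.9,-0.3,0],0],[0,[0.9,-0.3,0],0],[0,[0.9,-0.3,0],0],[0,[0.9,-0.3,0],0],[0,[0.9,-0.3,0],0]]'

```text
clock: 30.27
ee_pos: [0.3962, -0.0867, 0.3689]
eef_rot: [0.67, 0.742, 0.0, 0.001]
force: [-0.3, -0.6, -0.2]
grip_width: 0.999
grip_force: 0.0
```

Run:
```python
from h import *
o=r.get_obs();print(o['ee_pos'],o['force'],o['grip_width'],o['clock'])
fs={n:grab(n) for n in['scene','top']}
im=np.hstack([f['pixels'][90:300,130:400] for f in fs.values()])[...,::-1]
cv2.imwrite('pics/c6.png',cv2.resize(im,None,fx=1.48,fy=1.48))
f=fs['top'];P=pts(f);H=hsv(f);h,s,v=H[...,0],H[...,1],H[...,2]
m=(h>100)&(h<125)&(s>120)&(P[...,1]<-.2)&(P[...,2]>.14)&(P[...,2]<.16);q=P[m];print('rim',cv2.minAreaRect((q[:,:2]*1000).astype(np.float32)))
goal([.675,.0985,.36],11.5)
```

```text
[ 0.39621748 -0.08666509  0.36893247] [-0.29781778 -0.590594   -0.23165458] 0.9988528809507086 30.2667
rim ((509.0133056640625, -389.4926452636719), (171.82501220703125, 142.37789916992188), 5.730273723602295)
shift [0.525 0.986 0.029] spin -0.0322 rows>= 8.0 head now 5.7
```

View pics/c6.png

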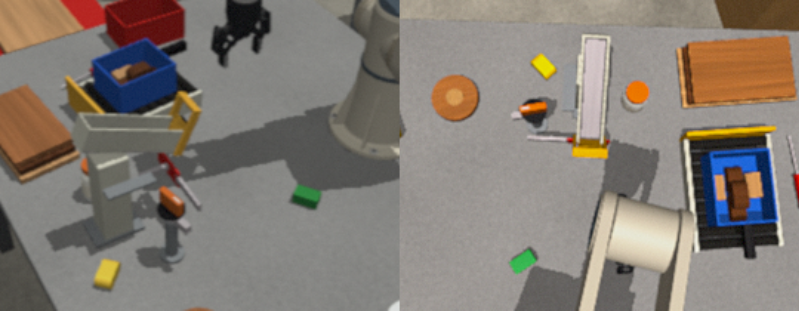

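The bench is clear of strays; in the top view the bin (738,185) sits central on the bed with the dark blocks and both pale blocks in it. Now the knob back, grasping where I let go.

>>> move_arm --motion '[[0,[0.602,0.241,-0.13],0],[0,[0.602,0.241,-0.13],0],[0,[0.602,0.241,-0.13],0],[0,[0.602,0.241,-0.13],0],[0,[0.602,0.241,-0.13],0],[0,[0.602,0.241,-0.13],0],[0,[0.602,0.241,-0.13],0]]'

```text
clock: 30.95
ee_pos: [0.4508, 0.1008, 0.4069]
eef_rot: [0.67, 0.742, -0.0, 0.0]
force: [-0.2, -0.6, -0.6]
grip_width: 0.999
grip_force: 0.0
```

>>> move_arm --motion '[[0,[-0.082,0.744,0.1],-0.034],[0,[-0.082,0.744,0.1],-0.034],[0,[-0.082,0.744,0.1],-0.034],[0,[-0.082,0.744,0.1],-0.034],[0,[-0.082,0.744,0.1],-0.034],[0,[-0.082,0.744,0.1],-0.034],[0,[-0.082,0.744,0.1],-0.034],[0,[-0.082,0.744,0.1],-0.034],[0,[-0.082,0.744,0.1],-0.034]]'

```text
clock: 31.7
ee_pos: [0.6736, 0.0965, 0.3765]
eef_rot: [0.631, 0.776, -0.001, -0.001]
force: [-0.6, 0.1, 0.0]
grip_width: 1.003
grip_force: 0.0
```

Run:
```python
from h import *
o=r.get_obs();print(o['ee_pos'],o['force'],o['clock'])
goal([.6746,.0978,.2295],11.83)
```

```text
[0.67356    0.09651136 0.3765377 ] [-0.5772293   0.07606655  0.01181601] 31.7
shift [0.004 0.005 0.49 ] spin -0.0004 rows>= 3.5 head now 11.77
```

>>> move_arm --motion '[[0,[0.004,0.005,0.1],0],[0,[0.004,0.005,0.22],0],[0,[0.004,0.005,0.34],0],[0,[0.004,0.005,0.43],0],[0,[0.004,0.005,0.49],0],[0,[0.004,0.005,0.49],0],[1,[0.004,0.005,0.49],0],[1,[0.004,0.005,0.49],0],[1,[0.004,0.005,0.49],0],[1,[0.004,0.005,0.49],0]]' --newtons 40

```text
clock: 32.53
ee_pos: [0.6761, 0.0998, 0.2322]
eef_rot: [0.63, 0.776, 0.001, 0.001]
force: [-0.4, 0.3, -0.1]
grip_width: 0.452
grip_force: 0.0
```

>>> move_arm --motion '[[1,[0,0,0],0],[1,[0,0,0],0],[1,[0,0,0],-0.03],[1,[0,0,0],-0.06],[1,[0,0,0],-0.09],[1,[0,0,0],-0.12],[1,[0,0,0],-0.15],[1,[0,0,0],-0.18],[1,[0,0,0],-0.21],[1,[0,0,0],-0.21]]'

```text
clock: 33.37
ee_pos: [0.6737, 0.0991, 0.2313]
eef_rot: [0.342, 0.94, -0.001, -0.002]
force: [-12.8, -4.6, 13.2]
grip_width: 0.18
grip_force: 40.8
```

>>> move_arm --motion '[[1,[0,0,0],-0.03],[1,[0,0,0],-0.06],[1,[0,0,0],-0.09],[1,[0,0,0],-0.12],[1,[0,0,0],-0.15],[1,[0,0,0],-0.18],[1,[0,0,0],-0.205],[1,[0,0,0],-0.217],[1,[0,0,0],-0.217],[1,[0,0,0],-0.217]]'

```text
clock: 34.2
ee_pos: [0.6734, 0.0982, 0.2313]
eef_rot: [0.011, 1.0, -0.001, -0.002]
force: [-14.4, -7.5, 14.1]
grip_width: 0.185
grip_force: 41.1
```

Run:
```python
from h import *
o=r.get_obs();print(o['ee_pos'],o['force'],o['wrist_torque'],o['clock'],o['grip_width'])
goal([.6746,.0978,.2295],88.5)
```

```text
[0.67342028 0.09824911 0.23127703] [-14.3694949   -7.45029904  14.1306162 ] [-0.96345515  1.91194533 -0.07166704] 34.2 0.18548468228667794
shift [-0.004 -0.001  0.006] spin 0.0013 rows>= 0.1 head now 88.73
```

>>> move_arm --motion '[[1,[0,0,0],-0.01],[1,[0,0,0],-0.018],[1,[0,0,0],-0.018],[1,[0,0,0],-0.018]]'

```text
clock: 34.53
ee_pos: [0.6734, 0.0982, 0.2313]
eef_rot: [-0.015, 1.0, -0.001, -0.002]
force: [-13.3, -7.8, 15.2]
grip_width: 0.184
grip_force: 67.2
```

Run:
```python
from h import *
o=r.get_obs();print(o['ee_pos'],o['force'],o['wrist_torque'],o['clock'],o['grip_width'])
goal([.6746,.0978,.2295],88.5)
```

```text
[0.67342035 0.09817041 0.23134527] [-13.34969111  -7.84100568  15.19027521] [-1.18845543  1.99849716 -1.97998799] 34.5333 0.1837181649189582
shift [-0.004 -0.001  0.006] spin 0.0182 rows>= 0.5 head now 91.77
```

The moment jumped to 2 Nm, so the knob is at its locked stop. I ease off, release and lift away.

>>> move_arm --motion '[[1,[0,0,0],0.013],[1,[0,0,0],0.013],[0.5,[0,0,0],0.013],[0,[0,0,0],0.013],[0,[0,0,0],0.013],[0,[0,0,0],0.013],[0,[0,0,-0.1],0.013],[0,[0,0,-0.3],0.013],[0,[0,0,-0.5],0.013],[0,[0,0,-0.6],0.013]]'

```text
clock: 35.37
ee_pos: [0.6753, 0.0999, 0.3865]
eef_rot: [0.003, 1.0, -0.0, -0.0]
force: [1.0, -0.0, -0.0]
grip_width: 1.0
grip_force: 0.0
```

>>> move_arm --motion '[[0,[0.3,0.2,-0.1],0],[0,[0.9,0.5,-0.1],0],[0,[0.9,0.5,-0.1],0],[0,[0.9,0.5,-0.1],0],[0,[0.9,0.5,-0.1],0],[0,[0.9,0.5,-0.1],0],[0,[0.9,0.5,-0.1],0],[0,[0.9,0.5,-0.1],0],[0,[0.9,0.5,-0.1],0],[0,[0.9,0.5,-0.1],0]]'

```text
clock: 36.2
ee_pos: [0.4059, 0.2521, 0.4156]
eef_rot: [0.002, 1.0, 0.0, 0.001]
force: [-0.2, -1.1, -0.0]
grip_width: 0.999
grip_force: 0.0
```

Run:
```python
from h import *
o=r.get_obs();print(o['ee_pos'],o['force'],o['clock'])
fs={n:grab(n) for n in['scene','top']}
im=np.hstack([f['pixels'][90:300,130:400] for f in fs.values()])[...,::-1]
cv2.imwrite('pics/c7.png',cv2.resize(im,None,fx=1.48,fy=1.48))
f=fs['top'];P=pts(f);H=hsv(f);h,s,v=H[...,0],H[...,1],H[...,2]
m=(h>100)&(h<125)&(s>120)&(P[...,1]<-.2)&(P[...,2]>.14)&(P[...,2]<.16);q=P[m];print('rim',cv2.minAreaRect((q[:,:2]*1000).astype(np.float32)))
m=(h<14)&(s>170)&(P[...,0]>.6)&(P[...,0]<.75)&(P[...,1]>.05)&(P[...,1]<.16)&(P[...,2]>.165)
q=P[m];print('bar',cv2.minAreaRect((q[:,:2]*1000).astype(np.float32)),len(q))
```

```text
[0.4058536  0.25214232 0.4155682 ] [-0.21377418 -1.06732757 -0.00476673] 36.2
rim ((494.097412109375, -390.9873046875), (201.88548278808594, 141.77978515625), 5.400608062744141)
bar ((670.3076171875, 98.26713562011719), (15.752337455749512, 56.31453323364258), 88.25271606445312) 31
```

View pics/c7.png

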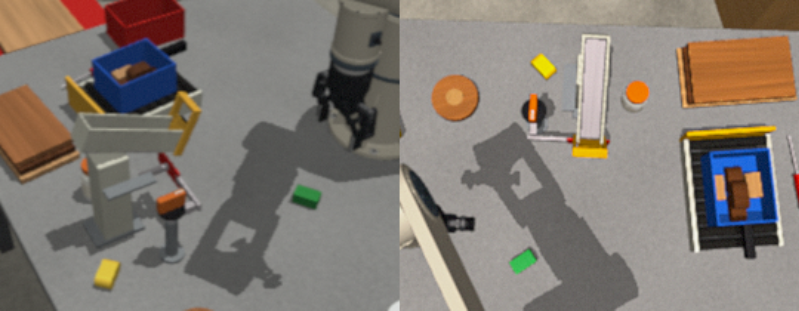

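The bar lies along the chute again (-1.75°), the gate is shut, and the bin is central on the bed with all five blocks. Handing in.

```bash
python3 -c "
from h import *
print(r.finish_job())"
```

```text
the job is handed in; nothing more can be done
None
```

I handed the job in at about 36 s: the bin is upright in the middle of the roller bed with all three dark blocks and both pale strays in it, the knob is back at its locked stop and the gate is shut. I saw no block on the bench and no bystander moved; the hand-in gave no verdict.

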